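# Set the fire grate's log stop and clamp it with a ratchet wrench

## Robot

A 7-joint arm with a two-finger parallel gripper is mounted at the origin on the work surface. World frame = base frame: x ahead of the robot, y to its left, z up, the work surface at z = 0. Lengths are in m, angles in rad, forces in N, time in s.
With the tool pointing down it reaches from about 0.425 to 0.875 m from the base axis. Payload 4.7 kg.
Tool frame: the origin (TCP) lies on the mounting face of the last link; the fingertips stand 182 mm ahead of it and the grasp point (between the pads) lies 164 mm ahead of it; z points along the fingers, y is the direction in which the jaws open and shut (so a half turn about z gives the same grasp; the last joint's range is limited). The gripper opens to 87 mm and grips with 3 to 60 N. Pads are 19 mm wide; open, the fingers measure 117 mm over their backs; the gripper's body (75 mm by 190 mm) begins 51 mm behind the grasp point.
Start: joints at [1.134, 0.321, -0.07, 1.45, 0.023, 1.371, -0.057], TCP at [0.283, -0.585, 0.405] pointing down, gripper open.
Joint ranges: [-2.86, 2.86], [-0.3, 2.09], [-1.38, 1.24], [0.06, 2.45], [-1.56, 4.7], [0.09, 2.05], [-2.69, 2.69]. Speed limits (rad/s): [2.57, 2.57, 3.14, 3.14, 3.14, 3.14, 3.14].

## Interface

Orientations are given as a rotation vector (axis times angle).
In Python, from bench import ctrl gives the robot as it stands. The module is installed in compiled form; this text tells all that it offers.
- The arm moves only by the tool play_rows, never from a script. Its argument "targets" is text: rows parted by semicolons, each of 7 numbers parted by spaces: the shift along the tool's x, y, z in cm, then the turn, a rotation vector about the tool's x, y, z in rad, then the opening, from -1 (shut) to 1 (fully open). In form: x y z ax ay az grip; .... A call has 1 to 20 rows; each row shifts and turns the pose as measured when the row begins, along the tool's axes as they then stand; what a row does not reach is not made up. A row lasts 1/8 s, in which the tool goes at most 62.5 mm and 10.7 degrees, less where a joint would pass 70% of its speed; a pose out of reach is approached as far as the arm can. A call is refused whole if a number of a shift passes 6.25 or a number of a turn 0.188, either way. A call with a gripper value outside its range is refused whole. The fingers move at their own pace and stop on an object; "newtons" is the grip in N (left out, the last holds). Time passes only in rows, so rows that do not move let the fingers close. It gives the time, the measured TCP pose, the force and the opening at its end, in the units of the state.
- ctrl.get_state(): the state, without advancing time (a new reading comes with each control period).
- ctrl.get_image(name): name is "scene" or "top" or "wrist"; returns a dict with "pixels" (420x560x3 uint8, blue, green, red), "depth" (420x560 float32, m along the optical axis (not along the pixel's ray), 0 where there is no reading), "intrinsics" (3x3 intrinsics, pixels), "R" (3x3) and "t" (3): a world point X has camera coordinates R X + t. Camera axes: x right, y down, z forward; pixel columns grow to the right and rows downward; lengths in m; the calibration is good to about 2 mm. The wrist camera is an equidistant fisheye: a pixel r from the principal point sees the ray r / f radians off the axis. A picture is of the moment at which its call begins.
- ctrl.close_job(): hands the job in, once; it reports no verdict.
The state is a dict: "time": time; "joint_positions": joint angles; "qd": joint speeds; "joint_torque": joint torques, N m; "position": TCP position; "tool_rot": TCP orientation; "ft_force": force on the tool from outside, world axes, zero at the start; "torque": the same for the moment, N m; "grip_width": opening from 0.0 (shut) to 1.0 (fully open).
Only numpy, scipy, OpenCV 4.12 (cv2) and the standard library are available. Lean on these libraries where they do the work, as an engineer would, in place of code of your own. Each camera call takes 0.05 s, during which the arm holds its last target.

## Task

Slide the log stop along the front rail of the fire grate until its white line meets the chalk line, and let go of it. Then lift the ratchet wrench out of the slatted rack, set its ring fully down over the stop's brass nut and let go; take it again near the end of its handle and swing it to and fro, clockwise to tighten and letting the ratchet slip on each return stroke, until the nut comes up tight against its end. Leave the wrench sitting flat on the nut with the stop still on the chalk line, and do not disturb the badges, saucer, key, soap dish and shoehorn.

Things in the scene. Friction and masses are not known exactly. Their poses are not given: they have to be found in the camera images.
- stop_dog (a point): Log stop's dog: upright grey iron finger to push or pinch, 20 (x) by 15 (y) by 54 mm tall; point on its axis, 21 mm below its top. It stands on the stop's foot, a plate 98 (x) by 56 (y) by 10 mm riding on the grate's rail; foot's top 32 mm below the point. Axes: y along the rail, z up, -x to the grate's front (robot side). The nut's axis is 44 mm from here along -x.
- stop_line (a point): White painted line on the middle of the front edge of the stop's foot; point at rail-top height, 44 mm in front (-x) of the nut's axis, axes as for the dog. The stop is heavy to slide (about 12 N) and stays where it is left, before and after clamping.
- chalk_line (a point): White chalk line, 4 mm wide, across the rail's top and down its front face (14 mm in front of the foot's edge). Point at rail-top height (70 mm above the dresser), on the path of the stop's white line; y along the rail. It starts 45 to 180 mm to the +y side of the stop.
- log_stop (a joint): Position of the log stop along the rail, m, growing towards the grate's +y; its travel is -0.115 to 0.115.
- nut_foot (a point): Point on the brass clamp nut's vertical axis at the level of the flat top of the stop's foot, 80 mm above the dresser. Axes as for the dog; moves with the stop, does not turn with the nut. The wrench's underside lies on this flat when fully down; a ring on the nut clears the dog by 8 mm.
- nut_hex (a point): The brass dome nut, point on its axis 6 mm above the foot; turns with the nut. Hexagon 22 mm across flats, 9.5 mm high, then a 3 mm bevel and a dome 19 mm wide up to 21.5 mm above the foot. Two opposite corners lie on its own x axis. z up.
- nut (a joint): Turn of the nut, rad, growing as it is tightened (clockwise seen from above). 0.25 to 0.5 at the start; tight against its end at 2.2. It turns stiffly all the way (about 0.25 N m) and stays where it is left.
- wrench_foot (a point): Ratchet wrench: centre of its ring, on the underside. Axes: handle along -x, z up. Ring 51 mm across, 14 mm high, open through; flat handle flush with the underside, 16 mm wide, 10 mm thick (20 wide within 39 mm of the ring's centre), ends 160 mm from it. About 0.33 kg, balances 30 mm from the ring's centre, so it lies flat on the nut. Starts right side up on the dresser.
- wrench_neck (a point): The handle near the ring, 55 mm from the ring's centre, half-way up (5 mm), wrench axes: the place to lift it from, 16 mm wide across its y. The rest of the handle lies in the rack's bay, between slats 26 mm high that begin 15 to 30 mm farther along and leave no room for fingers.
- wrench_end (a point): The handle near its end, 125 mm from the ring's centre, half-way up, wrench axes; hold it here (or within 40 mm) to swing.
- socket (a point): The hexagon hole in the ring, 7 mm above the underside: 23 mm across flats, two opposite corners on this point's own x axis. It goes over the nut when its x axis is within about 5 degrees of the nut's, or of that turned by any multiple of 60 degrees. At the start parallel to the wrench's x.
- ratchet (a joint): How far the ratchet has slipped, rad: hexagon against handle, 0 at the start, growing as the handle swings anticlockwise (from above) on the nut. Teeth every 0.39 rad; slipping takes about 0.1 N m, less than the nut's drag. Swung clockwise it locks and takes the nut along, after up to 0.55 rad of lost motion.
- rack: The slatted pale wooden rack with the badges, fixed, 102 (x) by 87 (y) by 26 mm, slats along its x; its front end (slats open) is 40 mm along +x from its origin, the bay for the wrench is its widest gap, 30 mm, on its -y side.
- badge0_c (a point): Blue round enamel badge standing in the rack, 31 mm; centre. Leave it.
- badge1_c (a point): Red square enamel badge standing in the rack, 30 mm; centre. Leave it.
- badge2_c (a point): Green round enamel badge with a cross, standing in the rack, 33 mm; centre. Leave it.
- saucer: Pink ceramic saucer, 120 mm across, 20 mm high; origin at the centre of its underside. Leave it.
- key: Chrome key lying in the saucer, 57 mm long. Leave it.
- soap_dish: Pebble-shaped grey silicone soap dish, 114 by 84 by 20 mm; origin at the centre of its underside. Leave it.
- shoehorn: Short aluminium shoehorn lying on the dresser, 145 by 40 by 12 mm, origin near its middle. Leave it.
Things that resemble listed ones, but are neither listed nor needed, are in the scene too. What is shaped like the part that bears wrench_foot but pink is not meant.

How it is judged:
By the outcome, as a careful person would: the job done as asked, in the order asked, and still so for the second after the job is handed in, with the robot touching nothing.
It also fails if it takes over 72 s, if anything falls off the work surface, if the arm or the gripper's body presses on something with over 40 N, if the wrist force passes 120 N, or if a joint passes its speed limit or range.

## Working session

There is one attempt and no reset: what is moved stays moved. The work goes in short steps, Python scripts to look and compute and a tool call to move; the robot and the scene stay as the last step left them, time stands still between calls to the robot, and variables do not carry over. Pictures are saved under pics/ and viewed, and the job is handed in when it is done.

Besides the shell and the picture viewer there is one more tool, called after "Call:" as name(argument=value, ...) on one line, values as JSON. play_rows: Moves the arm, as the interface text tells. Its arguments: {"type":"object","properties":{"targets":{"type":"string"},"newtons":{"type":"number"}},"required":["targets"]}

```bash
mkdir -p pics
cat > h.py <<'E'
import numpy as np, cv2
from bench import ctrl
from scipy.spatial.transform import Rotation as Rn
def snap(name,fn):
    im=ctrl.get_image(name); cv2.imwrite('pics/'+fn+'.png',im['pixels']); np.savez('pics/'+fn+'.npz',**im); return im
def load(fn): return dict(np.load('pics/'+fn+'.npz'))
def ray(im,u,v):
    K=im['intrinsics'];R=im['R'];t=im['t']
    d=np.array([(u-K[0,2])/K[0,0],(v-K[1,2])/K[1,1],1.]); return -R.T@t, R.T@d
def plane(im,u,v,z):
    o,d=ray(im,u,v); return o+d*(z-o[2])/d[2]
def dep(im,u,v):
    o,d=ray(im,u,v); return o+d*im['depth'][int(v),int(u)]
def proj(im,X):
    c=im['R']@np.array(X)+im['t']; p=im['intrinsics']@c; return p[:2]/p[2]
def st():
    s=ctrl.get_state(); R=Rn.from_rotvec(s['tool_rot']).as_matrix(); return s,R
E
python3 - <<'E'
from h import *
for n in ['scene','top','wrist']:
    im=snap(n,n+'0'); print(n,im['intrinsics'].tolist(),(-im['R'].T@im['t']).tolist(),im['R'].tolist())
s,R=st(); print(s); print(R)
E
```

```text
scene [[394.33139912249254, 0.0, 275.21011356706066], [0.0, 394.33139912249254, 213.10992474616913], [0.0, 0.0, 1.0]] [0.9675227225047848, 0.18489277678009852, 0.745930576733312] [[-0.26952576640664, 0.9629891175053276, -0.002796570975955867], [0.7410428665299446, 0.2055501080564585, -0.6392218887390051], [-0.614988887060568, -0.1743591484387571, -0.7690172664821746]]
top [[380.27900399798085, 0.0, 282.43700448415944], [0.0, 380.27900399798085, 210.202253775852], [0.0, 0.0, 1.0]] [0.30055316423890943, 0.04419624492791713, 0.9089290888018047] [[0.017899107665173417, -0.9998134580579352, -0.007257481038487712], [-0.9836403121258057, -0.016307304456291805, -0.17940403613747902], [0.17925221980728326, 0.010349923072336578, -0.9837487081498804]]
wrist [[325.19226210127806, 0.0, 285.4097826153319], [0.0, 325.19226210127806, 207.20530205375763], [0.0, 0.0, 1.0]] [0.35731630121871333, -0.5492403305317767, 0.3837297012005229] [[0.43581169429051264, -0.9000367410828978, -0.0014254194156537385], [-0.859446185236436, -0.4166263300706152, 0.2962680471708511], [-0.2672459949226021, -0.127892008322
[... 167 characters left out ...]
, 'qd': array([-0.00224049, -0.00141823, -0.00147105, -0.00378322,  0.0007127 ,
       -0.00069156,  0.00113668]), 'joint_torque': array([-1.00694040e-03, -4.91796935e+01, -4.05273819e-01, -3.12877142e+01,
       -6.40118821e-02,  4.05457977e-02,  8.66137498e-05]), 'position': array([ 0.28312343, -0.58491285,  0.40392416]), 'tool_rot': array([-3.06073731e+00, -7.01943601e-01,  6.37209733e-04]), 'ft_force': array([ 0.80386877,  0.45840673, -0.134805  ]), 'torque': array([0.03241646, 0.03765324, 0.06779938]), 'grip_width': 0.9965880645814648}
[[ 9.00064279e-01  4.35756576e-01 -7.07515189e-04]
 [ 4.35757142e-01 -9.00063387e-01  1.26947428e-03]
 [-8.36267536e-05 -1.45091325e-03 -9.99998944e-01]]
```

View pics/scene0.png

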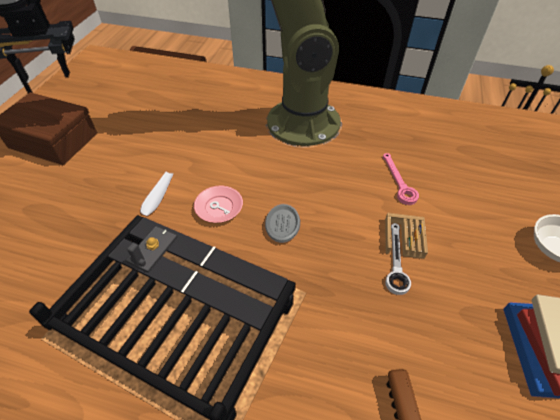

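View pics/top0.png

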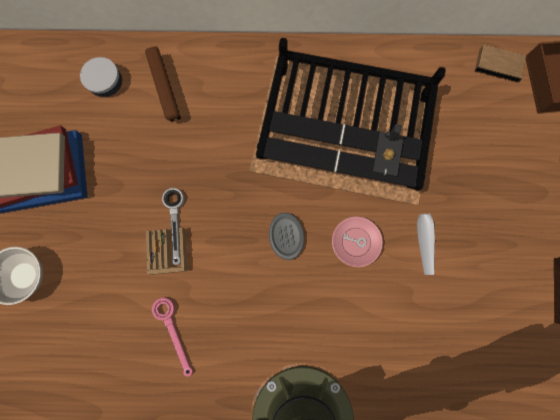

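View pics/wrist0.png

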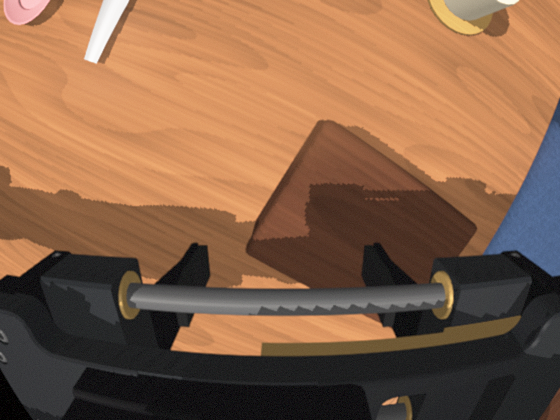

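Run:
```python
from h import *
a=cv2.imread('pics/top0.png'); b=cv2.imread('pics/scene0.png')
cv2.imwrite('pics/z1.png',cv2.resize(a[105:205,310:450],None,fx=5.5,fy=5.5,interpolation=cv2.INTER_CUBIC))
cv2.imwrite('pics/z2.png',cv2.resize(b[210:310,90:230],None,fx=5.5,fy=5.5,interpolation=cv2.INTER_CUBIC))
cv2.imwrite('pics/z3.png',cv2.resize(a[180:280,130:230],None,fx=5.5,fy=5.5,interpolation=cv2.INTER_CUBIC))
cv2.imwrite('pics/z4.png',cv2.resize(b[200:310,360:450],None,fx=5.4,fy=5.4,interpolation=cv2.INTER_CUBIC))
```

```text
(no output)
```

View pics/z1.png

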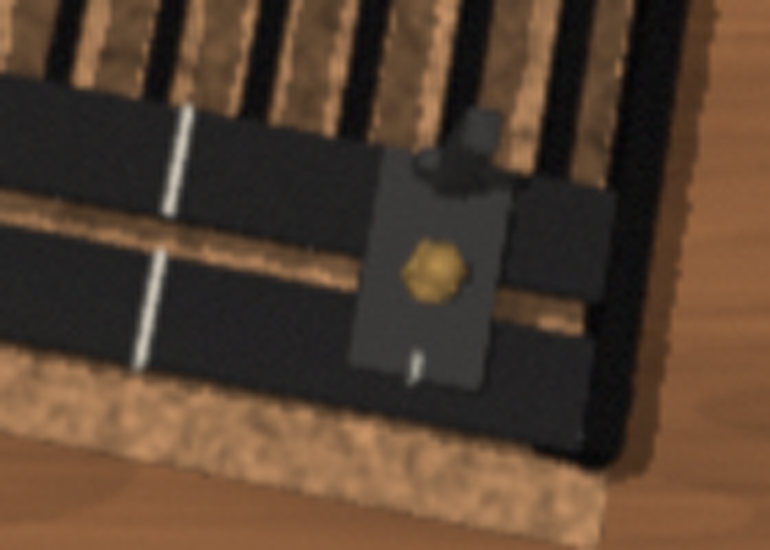

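View pics/z2.png

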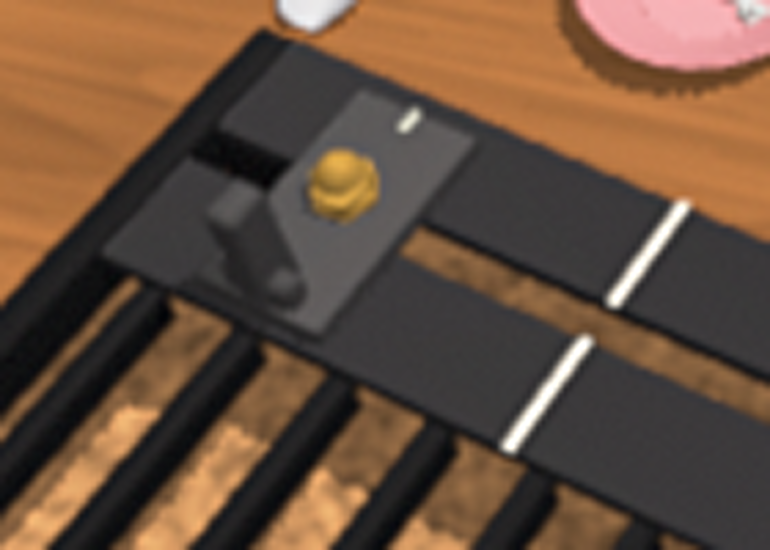

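View pics/z3.png

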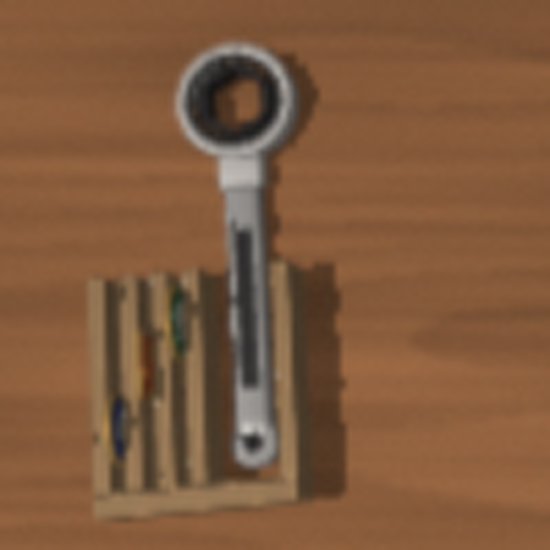

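View pics/z4.png

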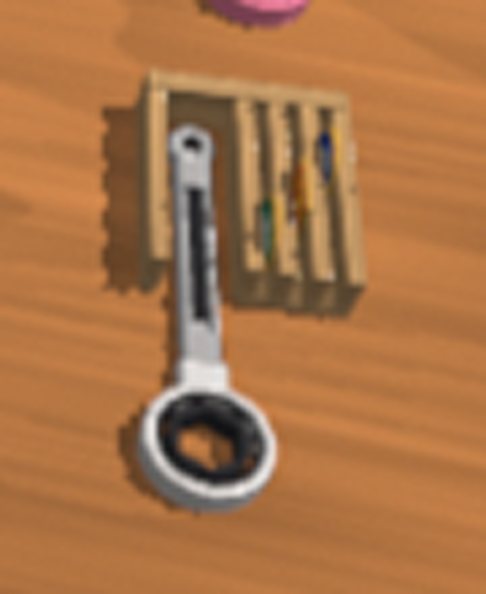

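```bash
cat > m1.py <<'E'
from h import *
T=load('top0');S=load('scene0')
def t(x,y,z,s=5.5,o=(310,105)): return plane(T,x/s+o[0]-.4,y/s+o[1]-.4,z)
def c(x,y,z,s=5.5,o=(90,210)): return plane(S,x/s+o[0]-.4,y/s+o[1]-.4,z)
np.set_printoptions(precision=4,suppress=True)
print('chalk top',t(140,370,.07),t(188,105,.07)); print('chalk sc',c(685,202,.07),c(508,450,.07))
for n,a in [('top',[t(140,370,.07),t(188,105,.07)]),('sc',[c(685,202,.07),c(508,450,.07)])]:
    d=a[1]-a[0]; print(n,'yaw',np.degrees(np.arctan2(d[1],d[0])))
print('footcorners top',t(348,363,.08),t(477,389,.08),t(512,182,.08),t(384,145,.08))
print('foot sc',c(358,92,.08),c(477,138,.08),c(320,333,.08))
print('whiteline', t(418,352,.08),t(413,382,.07), c(412,110,.08),c(405,130,.08))
print('nut dome top z~.1', t(436,268,.095), c(342,180,.095))
print('dog top', t(485,113,.123)) 
print('wrench ring', t(238,99,.014,5.5,(130,180)), c(205,440,.014,5.4,(360,200)))
print('wr neck, end', t(244,185,.01,5.5,(130,180)), t(255,445,.01,5.5,(130,180)),c(204,378,.01,5.4,(360,200)), c(190,143,.01,5.4,(360,200)))
E
python3 m1.py
```

```text
chalk top [ 0.5443 -0.0655  0.07  ] [ 0.6612 -0.0866  0.07  ]
chalk sc [ 0.5477 -0.0667  0.07  ] [ 0.6624 -0.0878  0.07  ]
top yaw -10.263527944428834
sc yaw -10.423702629672418
footcorners top [ 0.5457 -0.1493  0.08  ] [ 0.5355 -0.2017  0.08  ] [ 0.6249 -0.2194  0.08  ] [ 0.6404 -0.1667  0.08  ]
foot sc [ 0.5393 -0.2046  0.08  ] [ 0.5473 -0.1505  0.08  ] [ 0.642  -0.1678  0.08  ]
whiteline [ 0.5509 -0.1781  0.08  ] [ 0.5409 -0.1783  0.07  ] [ 0.5417 -0.1804  0.08  ] [ 0.5512 -0.1787  0.08  ]
nut dome top z~.1 [ 0.5818 -0.1825  0.095 ] [ 0.5878 -0.1827  0.095 ]
dog top [ 0.6368 -0.1962  0.123 ]
wrench ring [0.4901 0.3184 0.014 ] [0.4927 0.3179 0.014 ]
wr neck, end [0.4526 0.3143 0.01  ] [0.34   0.3018 0.01  ] [0.4615 0.316  0.01  ] [0.3419 0.3007 0.01  ]
```

Call:
play_rows(targets="0 0 0 0 0 0.158 1;0 0 0 0 0 0.158 1;0 0 0 0 0 0.158 1;0 0 0 0 0 0.156 1;3 -5 0 0 0 0 1;3 -5 0 0 0 0 1;3 -5 0 0 0 0 1;3 -5 0 0 0 0 1;3 -5 0 0 0 0 1;3 -5 0 0 0 0 1;0 0 0 0 0 0 1", newtons=40)

```text
time: 1.52
position: [0.5251, -0.3192, 0.3987]
tool_rot: [-3.119, 0.319, 0.009]
ft_force: [-0.0, 0.2, 0.6]
grip_width: 1.004
```

Run:
```python
from h import *
np.set_printoptions(precision=4,suppress=True)
s,R=st(); print(s['time'],s['position'],R, s['joint_positions'])
T=load('top0')
# heights along grate y line through dog, from depth
for yy in [-.05,-.1,-.13,-.16,-.19,-.22,-.235,-.25,-.265]:
  for xx in [.59,.63,.66]:
    p=proj(T,[xx,yy,.08]); print(dep(T,*p), end=' ')
  print()
snap('wrist','w1');snap('top','t1')
```

```text
1.525 [ 0.5251 -0.3192  0.3987] [[ 0.9792 -0.2027 -0.0053]
 [-0.2026 -0.9792  0.0073]
 [-0.0067 -0.0061 -1.    ]] [ 0.6628  0.2589 -0.1909  1.5448  0.0456  1.3508 -1.3071]
[ 0.5933 -0.0511  0.0704] [ 0.6354 -0.0515  0.0665] [ 0.6648 -0.0513  0.0688] 
[ 0.617  -0.1135  0.0026] [ 0.6348 -0.1021  0.0678] [ 0.6936 -0.1135  0.0025] 
[ 0.6171 -0.1463  0.0024] [ 0.634  -0.1321  0.07  ] [ 0.6932 -0.1461  0.0035] 
[ 0.5902 -0.1601  0.0796] [ 0.6347 -0.1629  0.0682] [ 0.6658 -0.1633  0.0666] 
[ 0.5835 -0.1848  0.0986] [ 0.6247 -0.1862  0.0933] [ 0.6935 -0.2118  0.0028] 
[ 0.5944 -0.224   0.0675] [ 0.6608 -0.2447  0.0025] [ 0.6931 -0.2443  0.0038] 
[ 0.5935 -0.2384  0.0699] [ 0.6368 -0.2407  0.063 ] [ 0.6944 -0.2617  0.0006] 
[ 0.5949 -0.2549  0.0661] [ 0.6597 -0.2765  0.0052] [ 0.6667 -0.2554  0.0646] 
[ 0.5937 -0.269   0.0693] [ 0.6376 -0.2722  0.0608] [ 0.6923 -0.2928  0.0055]
```

View pics/w1.png

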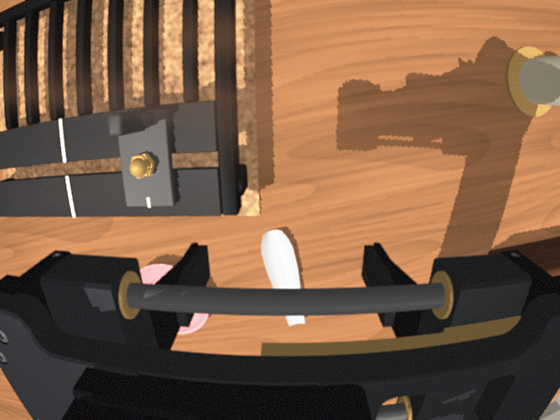

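Run:
```python
from h import *
np.set_printoptions(precision=4,suppress=True)
for fn in ['scene0','top0']:
    S=load(fn); v,u=np.mgrid[:420,:560]; K=S['intrinsics'];d=S['depth']
    P=np.stack([(u-K[0,2])/K[0,0]*d,(v-K[1,2])/K[1,1]*d,d],-1).reshape(-1,3)
    P=(P-S['t'])@S['R']
    m=(abs(P[:,0]-.63)<.06)&(abs(P[:,1]+.19)<.06)&(P[:,2]>.122)&(P[:,2]<.15)
    Q=P[m]; c=Q.mean(0); 
    a=np.radians(-10.4); L=np.c_[Q[:,0]*np.cos(a)+Q[:,1]*np.sin(a),-Q[:,0]*np.sin(a)+Q[:,1]*np.cos(a)]
    print(fn,len(Q),c,L.min(0),L.max(0),Q[:,2].max()); mid=(L.min(0)+L.max(0))/2
    print(mid[0]*np.cos(a)-mid[1]*np.sin(a),mid[0]*np.sin(a)+mid[1]*np.cos(a))
```

```text
scene0 95 [ 0.6309 -0.1912  0.1306] [ 0.6449 -0.0851] [ 0.6637 -0.068 ] 0.13503185735249795
0.6297574917553914 -0.19336855447272133
top0 69 [ 0.6241 -0.1914  0.13  ] [ 0.6403 -0.0841] [ 0.6587 -0.0686] 0.1335139776439023
0.6250378603750407 -0.192342782538024
```

Call:
play_rows(targets="2.5 -4.8 0 0 0 -0.023 1;2.5 -4.8 0 0 0 0 1;2.5 -4.8 0 0 0 0 1;0 0 0 0 0 0 1;0 0 0 0 0 0 1")

```text
time: 2.25
position: [0.621, -0.2087, 0.3964]
tool_rot: [3.121, -0.329, -0.019]
ft_force: [-0.7, -0.5, -0.7]
grip_width: 1.0
```

```bash
cat >> h.py <<'E'
np.set_printoptions(precision=4,suppress=True)
def to(x,y,z,yaw=None):
    "print local shift(cm) and turn to reach TCP x,y,z and level tool with x-yaw deg"
    s,R=st(); d=np.array([x,y,z])-s['position']; cy=np.degrees(np.arctan2(R[1,0],R[0,0]))
    y0=cy if yaw is None else yaw
    a=np.radians(y0); G=np.array([[np.cos(a),np.sin(a),0],[np.sin(a),-np.cos(a),0],[0,0,-1.]])
    print('t',round(s['time'],2),'pos',s['position'],'yaw',round(cy,2),'shift_cm',100*R.T@d,'turn',Rn.from_matrix(R.T@G).as_rotvec(),'F',s['ft_force'],'g',round(s['grip_width'],3))
E
python3 -c "
from h import *
to(.628,-.193,.281,-10.4)"
```

```text
t 2.25 pos [ 0.621  -0.2087  0.3964] yaw -12.03 shift_cm [ 0.4931 -1.7359 11.527 ] turn [ 0.0042  0.0119 -0.0284] F [-0.7369 -0.4703 -0.7174] g 1.0
```

Call:
play_rows(targets="0.5 -1.7 0 0.004 0.012 -0.028 1;0 0 4 0 0 0 1;0 0 4 0 0 0 1;0 0 3 0 0 0 1;0 0 0 0 0 0 1")

```text
time: 2.88
position: [0.6284, -0.1974, 0.2851]
tool_rot: [3.126, -0.293, 0.008]
ft_force: [-0.5, 0.0, 0.2]
grip_width: 0.999
```

```bash
python3 -c "
from h import *
to(.628,-.193,.281,-10.4)"
```

```text
t 2.88 pos [ 0.6284 -0.1974  0.2851] yaw -10.72 shift_cm [-0.1184 -0.4233  0.41  ] turn [ 0.0013 -0.0054 -0.0056] F [-0.5402  0.0191  0.246 ] g 0.999
```

Call:
play_rows(targets="-0.1 -0.4 0.4 0 -0.005 -0.006 1;0 0 0 0 0 0 1;0 0 0 0 0 0 -0.2;0 0 0 0 0 0 -1;0 0 0 0 0 0 -1;0 0 0 0 0 0 -1;0 0 0 0 0 0 -1;0 0 0 0 0 0 -1", newtons=40)

```text
time: 3.88
position: [0.6298, -0.1937, 0.287]
tool_rot: [3.126, -0.284, 0.014]
ft_force: [-0.6, -0.1, 0.7]
grip_width: 0.4
```

```bash
python3 -c "
from h import *
to(.628,-.193,.281,-10.4)
snap('top','t2');snap('wrist','w2');snap('scene','s2')
a=cv2.imread('pics/top0.png'); b=cv2.imread('pics/t2.png')
cv2.imwrite('pics/z5.png',np.hstack([cv2.resize(i[105:205,320:440],None,fx=3.3,fy=3.3,interpolation=cv2.INTER_CUBIC) for i in (cv2.imread('pics/t2.png'),cv2.imread('pics/s2.png')[105:,:][:] if 0 else a)]))
"
```

```text
t 3.88 pos [ 0.6298 -0.1937  0.287 ] yaw -10.38 shift_cm [-0.1933 -0.0369  0.5942] turn [ 0.0023 -0.0092  0.0003] F [-0.575  -0.1014  0.6815] g 0.4
```

View pics/z5.png

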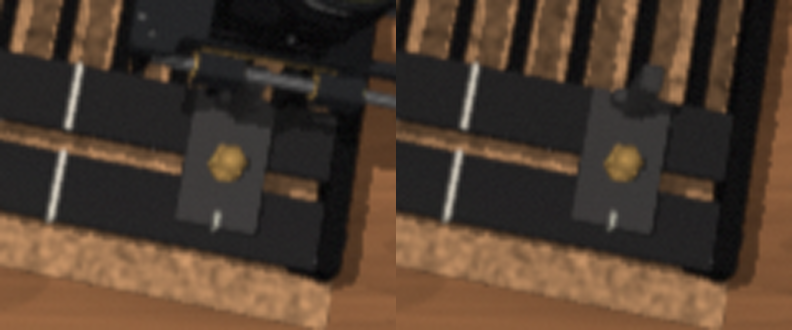

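View pics/s2.png

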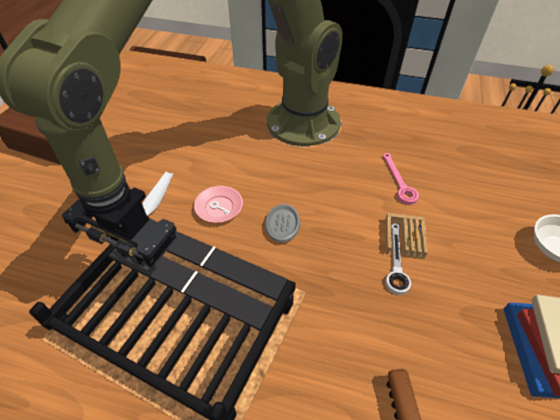

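View pics/w2.png

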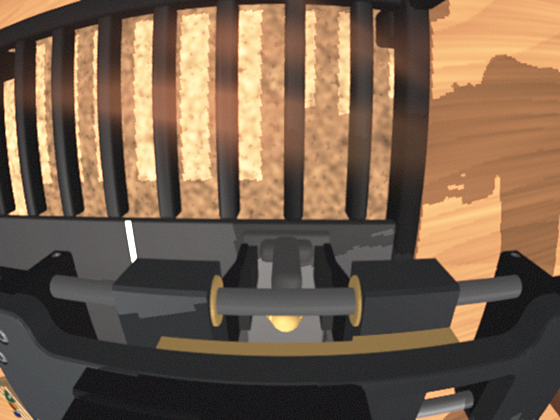

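Call:
play_rows(targets="-0.1 0 0.6 0 -0.009 0 -1;0 0 0.1 0 0 0 -1;0 0 0 0 0 0 -1;0 0 0 0 0 0 -1;0 0 0 0 0 0 -1")

```text
time: 4.65
position: [0.6294, -0.1939, 0.2828]
tool_rot: [3.126, -0.286, 0.004]
ft_force: [-1.3, 0.3, 1.7]
grip_width: 0.17
```

```bash
python3 -c "
from h import *
to(.628,-.193,.281,-10.4)"
```

```text
t 4.65 pos [ 0.6294 -0.1939  0.2828] yaw -10.47 shift_cm [-0.1559 -0.0623  0.1803] turn [ 0.0027 -0.0027 -0.0012] F [-1.3481  0.3039  1.7158] g 0.17
```

```bash
cat > m2.py <<'E'
from h import *
import sys
def run(fn,roi_w=None):
    im=load(fn); g=im['pixels'].astype(int); m=(g.min(2)>110)&(g.max(2)-g.min(2)<60)
    n,l,stt,_=cv2.connectedComponentsWithStats(m.astype(np.uint8),connectivity=8)
    a=np.radians(-10.4); out=[]
    for i in range(1,n):
        v,u=np.where(l==i)
        w=g.min(2)[v,u]-80.
        p=plane(im,(u*w).sum()/w.sum(),(v*w).sum()/w.sum(),.07)
        if .5<p[0]<.7 and -.25<p[1]<.1 and len(u)<120:
            for zz in (.07,.08):
              p=plane(im,(u*w).sum()/w.sum(),(v*w).sum()/w.sum(),zz)
              print(fn,len(u),u.mean().round(1),v.mean().round(1),zz,p,'grate',p[0]*np.cos(a)+p[1]*np.sin(a),-p[0]*np.sin(a)+p[1]*np.cos(a))
for f in sys.argv[1:]: run(f)
E
python3 m2.py top0 scene0 t2
```

```text
top0 38 342.0 133.5 0.07 [ 0.6368 -0.0822  0.07  ] grate 0.6411859236084173 0.034096665915237676
top0 38 342.0 133.5 0.08 [ 0.6328 -0.0807  0.08  ] grate 0.6369716380522572 0.034855122152755644
top0 41 337.0 159.9 0.07 [ 0.5725 -0.0699  0.07  ] grate 0.5757226756713933 0.0345526504563355
top0 41 337.0 159.9 0.08 [ 0.5693 -0.0686  0.08  ] grate 0.5722887093199294 0.03530567137700509
top0 5 385.2 171.2 0.07 [ 0.5478 -0.1796  0.07  ] grate 0.5712506278165909 -0.07777829219530613
top0 5 385.2 171.2 0.08 [ 0.5449 -0.177   0.08  ] grate 0.5678699680903769 -0.07568629108964763
scene0 14 164.0 231.5 0.07 [ 0.5405 -0.1848  0.07  ] grate 0.564947553503 -0.0841844515185284
scene0 14 164.0 231.5 0.08 [ 0.5468 -0.1793  0.08  ] grate 0.5701744735425774 -0.07766460906775806
scene0 69 207.3 255.8 0.07 [ 0.5734 -0.0717  0.07  ] grate 0.5769555772433835 0.0330386201536461
scene0 69 207.3 255.8 0.08 [ 0.5793 -0.0679  0.08  ] grate 0.5820048455513526 0.03782421539461134
scene0 81 189.0 281.0 0.07 [ 0.6382 -0.084   0.07  ] grate 0.642838101109484 0.03253841552765939
scene0 81 189.0 281.0 0.08 [ 0.643  -0.0801  0.08  ] grate 0.6469126757708877 0.037331411005323514
t2 40 342.0 133.5 0.07 [ 0.6368 -0.0822  0.07  ] grate 0.6411896244198959 0.03410213024843921
t2 40 342.0 133.5 0.08 [ 0.6328 -0.0807  0.08  ] grate 0.6369752947502162 0.034860521351331705
t2 44 336.9 160.4 0.07 [ 0.5721 -0.0699  0.07  ] grate 0.5753067504143093 0.03453477953321499
t2 44 336.9 160.4 0.08 [ 0.5689 -0.0685  0.08  ] grate 0.5718777418746871 0.0352880134745482
t2 7 385.3 170.9 0.07 [ 0.5484 -0.1798  0.07  ] grate 0.5718165904683292 -0.07784009277342073
t2 7 385.3 170.9 0.08 [ 0.5454 -0.1771  0.08  ] grate 0.5684291844907419 -0.07574735500743016
```

Call:
play_rows(targets="0 -2 0 0 0 0 -1;0 -2 0 0 0 0 -1;0 -2 0 0 0 0 -1;0 -2 0 0 0 0 -1;0 -2 0 0 0 0 -1;0 -0.3 0 0 0 0 -1;0 0 0 0 0 0 -1")

```text
time: 5.52
position: [0.643, -0.1251, 0.2823]
tool_rot: [3.073, -0.326, -0.005]
ft_force: [-1.1, -1.1, 3.7]
grip_width: 0.179
```

```bash
python3 -c "
from h import *
to(.6482,-.0849,.281,-10.6)
snap('top','t3');snap('scene','s3')"; python3 m2.py t3 s3
```

```text
t 5.53 pos [ 0.643  -0.1251  0.2823] yaw -12.12 shift_cm [-0.3346 -4.0456 -0.0773] turn [ 0.0515 -0.0013 -0.0266] F [-1.1418 -1.1499  3.6788] g 0.179
t3 40 342.0 133.5 0.07 [ 0.6368 -0.0822  0.07  ] grate 0.6411822444429447 0.03409954539964585
t3 40 342.0 133.5 0.08 [ 0.6328 -0.0807  0.08  ] grate 0.6369680027422845 0.03485796731382891
t3 44 336.9 160.4 0.07 [ 0.5721 -0.0699  0.07  ] grate 0.5752920769546276 0.034537755952508936
t3 44 336.9 160.4 0.08 [ 0.5688 -0.0685  0.08  ] grate 0.5718632433220371 0.0352909544150474
t3 6 358.3 165.2 0.07 [ 0.5606 -0.1185  0.07  ] grate 0.5728117183841062 -0.015314865900390343
t3 6 358.3 165.2 0.08 [ 0.5575 -0.1165  0.08  ] grate 0.5694124505229691 -0.013967426249671136
s3 78 207.0 256.1 0.07 [ 0.5738 -0.0718  0.07  ] grate 0.577302941305062 0.032979707389757654
s3 78 207.0 256.1 0.08 [ 0.5796 -0.068   0.08  ] grate 0.5823470705636429 0.03776617421082176
s3 2 199.5 249.0 0.07 [ 0.5621 -0.0935  0.07  ] grate 0.5697687003228544 0.009483358062370884
s3 2 199.5 249.0 0.08 [ 0.5681 -0.0894  0.08  ] grate 0.5749242942975105 0.014617439714545932
s3 1 187.0 265.0 0.07 [ 0.605  -0.1027  0.07  ] grate 0.6136341344363272 0.008203420958546481
s3 1 187.0 265.0 0.08 [ 0.6104 -0.0984  0.08  ] grate 0.6181407648099361 0.01335643853621267
s3 4 179.5 267.5 0.07 [ 0.6143 -0.1148  0.07  ] grate 0.6249825618377377 -0.0020537782675235233
s3 4 179.5 267.5 0.08 [ 0.6196 -0.1104  0.08  ] grate 0.6293212988241845 0.003250988610723815
s3 88 188.9 281.1 0.07 [ 0.6382 -0.0841  0.07  ] grate 0.642871378910513 0.03252740299861738
s3 88 188.9 281.1 0.08 [ 0.6431 -0.0801  0.08  ] grate 0.6469454612461933 0.037320561400247726
```

Call:
play_rows(targets="-0.1 -1.5 0 0.02 0 -0.01 -1;-0.1 -1.4 0 0.02 0 -0.01 -1;-0.1 -1.2 0 0.02 0 0 -1;0 -0.5 0 0.01 0 0 -1;0 0 0 0 0 0 -1")

```text
time: 6.25
position: [0.647, -0.101, 0.2826]
tool_rot: [3.11, -0.322, 0.004]
ft_force: [1.2, 2.5, 1.9]
grip_width: 0.172
```

```bash
python3 -c "
from h import *
to(.6482,-.0849,.281,-10.6)
snap('top','t4');snap('scene','s4')"; python3 m2.py t4
```

```text
t 6.25 pos [ 0.647  -0.101   0.2826] yaw -11.83 shift_cm [-0.2143 -1.604   0.1345] turn [ 0.0148 -0.0041 -0.0215] F [1.1664 2.4817 1.8638] g 0.172
t4 7 344.6 163.1 0.07 [ 0.566  -0.0877  0.07  ] grate 0.5725686269849681 0.01589475702674019
t4 7 344.6 163.1 0.08 [ 0.5629 -0.0862  0.08  ] grate 0.569172256763243 0.016870179264501392
t4 12 335.5 168.0 0.07 [ 0.5539 -0.0665  0.07  ] grate 0.5568071291076527 0.034614552211861424
t4 12 335.5 168.0 0.08 [ 0.5509 -0.0651  0.08  ] grate 0.5535986352879703 0.03536683526616838
```

Call:
play_rows(targets="-0.1 -0.9 0 0.012 0 -0.01 -1;0 -0.7 0.1 0.006 0 -0.01 -1;0 -0.2 0 0 0 0 -1;0 0 0 0 0 0 -1;0 0 0 0 0 0 -1")

```text
time: 6.98
position: [0.6482, -0.0944, 0.2826]
tool_rot: [3.11, -0.303, 0.004]
ft_force: [-1.7, -2.4, 3.6]
grip_width: 0.17
```

```bash
python3 -c "
from h import *
to(.6482,-.0849,.281,-10.6)
snap('top','t5');snap('scene','s5')
b=cv2.imread('pics/t5.png');cv2.imwrite('pics/z6.png',cv2.resize(b[120:190,300:380],None,fx=7,fy=7,interpolation=cv2.INTER_CUBIC))"; python3 m2.py t5
```

```text
t 6.97 pos [ 0.6482 -0.0944  0.2826] yaw -11.14 shift_cm [-0.1846 -0.9387  0.141 ] turn [ 0.017  -0.0045 -0.0094] F [-1.6703 -2.4283  3.6216] g 0.17
t5 5 342.2 162.2 0.07 [ 0.5674 -0.0818  0.07  ] grate 0.5728045182631998 0.021937641872278132
t5 5 342.2 162.2 0.08 [ 0.5642 -0.0803  0.08  ] grate 0.569405336227206 0.022841033172905326
t5 12 335.5 168.0 0.07 [ 0.5539 -0.0665  0.07  ] grate 0.5568040771282593 0.03461608518827766
t5 12 335.5 168.0 0.08 [ 0.5509 -0.0651  0.08  ] grate 0.5535956196880449 0.035368349969569224
```

View pics/z6.png

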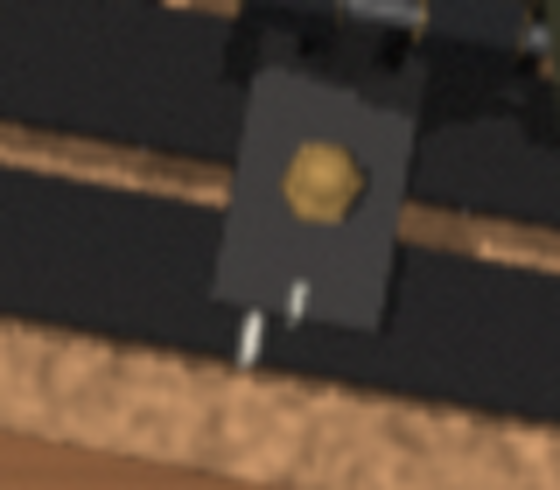

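Call:
play_rows(targets="-0.1 -1 0 0.012 0 -0.008 -1;0 -0.7 0.1 0.006 0 0 -1;0 0 0 0 0 0 -1;0 0 0 0 0 0 -1")

```text
time: 7.58
position: [0.6495, -0.0867, 0.2826]
tool_rot: [3.113, -0.302, 0.006]
ft_force: [-1.9, -3.4, 3.3]
grip_width: 0.168
```

```bash
python3 -c "
from h import *
to(.6482,-.0849,.281,-10.6)
snap('top','t6')"; python3 m2.py t6
```

```text
t 7.58 pos [ 0.6495 -0.0867  0.2826] yaw -11.07 shift_cm [-0.165  -0.1561  0.1532] turn [ 0.0138 -0.0052 -0.0083] F [-1.9131 -3.3796  3.2662] g 0.168
t6 6 338.5 161.5 0.07 [ 0.5689 -0.0735  0.07  ] grate 0.5728566430527435 0.030443263754979896
t6 6 338.5 161.5 0.08 [ 0.5657 -0.0721  0.08  ] grate 0.5694568396914166 0.031245268394967454
t6 12 335.5 168.0 0.07 [ 0.5539 -0.0665  0.07  ] grate 0.556796747228597 0.03461092598387504
t6 12 335.5 168.0 0.08 [ 0.5509 -0.0652  0.08  ] grate 0.553588377160483 0.03536325226266944
```

Call:
play_rows(targets="-0.1 -0.6 0.1 0.012 0 -0.008 -1;0 -0.2 0 0 0 0 -1;0 0 0 0 0 0 -1")

```text
time: 8.0
position: [0.6498, -0.0841, 0.2826]
tool_rot: [3.116, -0.296, 0.009]
ft_force: [-1.2, -1.3, 3.0]
grip_width: 0.166
```

```bash
python3 -c "
from h import *
to(.6482,-.0849,.281,-10.6)
snap('top','t7')
b=cv2.imread('pics/t7.png');cv2.imwrite('pics/z7.png',cv2.resize(b[130:180,310:370],None,fx=10,fy=10,interpolation=cv2.INTER_CUBIC))"; python3 m2.py t7
```

```text
t 8.0 pos [ 0.6498 -0.0841  0.2826] yaw -10.84 shift_cm [-0.1388  0.1034  0.1602] turn [ 0.0105 -0.0065 -0.0042] F [-1.2003 -1.3317  2.9864] g 0.166
t7 5 337.2 161.2 0.07 [ 0.5696 -0.0704  0.07  ] grate 0.5729263099218945 0.033588495710372354
t7 5 337.2 161.2 0.08 [ 0.5664 -0.069   0.08  ] grate 0.569525676134372 0.03435300931568992
t7 12 335.5 168.0 0.07 [ 0.5538 -0.0664  0.07  ] grate 0.5566862428314008 0.03461621260899497
t7 12 335.5 168.0 0.08 [ 0.5508 -0.0651  0.08  ] grate 0.5534791899711258 0.03536847587143688
```

View pics/z7.png

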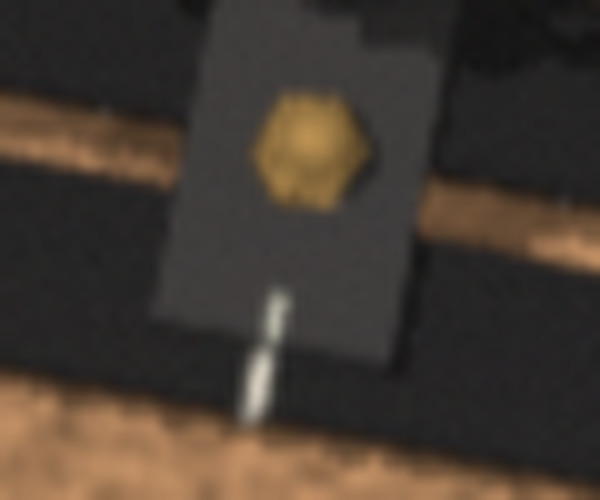

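Call:
play_rows(targets="0 0 0 0 0 0 0.2;0 0 0 0 0 0 0.2;0 0 0 0 0 0 0.2;0 0 -6 0 0 0 0.2;0 0 -6 0 0 0 0.2;4 0 -3 0 0 0 0.2;4 4 0 0 0 0 0.2;0 0 0 0 0 0 0.2")

```text
time: 9.05
position: [0.7229, -0.1299, 0.4334]
tool_rot: [3.128, -0.28, 0.005]
ft_force: [-0.4, -0.4, 0.0]
grip_width: 0.6
```

```bash
python3 -c "
from h import *
to(.6482,-.0849,.281,-10.6)
snap('top','t8');snap('scene','s8');snap('wrist','w8')"; python3 m2.py t8 s8
```

```text
t 9.05 pos [ 0.7229 -0.1299  0.4334] yaw -10.23 shift_cm [-8.1947 -3.115  15.2129] turn [ 0.0007 -0.0031  0.0065] F [-0.388  -0.4326  0.0165] g 0.6
t8 5 337.2 161.2 0.07 [ 0.5696 -0.0704  0.07  ] grate 0.572911877280898 0.033585964099291016
t8 5 337.2 161.2 0.08 [ 0.5664 -0.069   0.08  ] grate 0.5695114155298586 0.03435050788130786
t8 12 335.5 168.0 0.07 [ 0.5538 -0.0664  0.07  ] grate 0.5567019980484657 0.034621784506764786
t8 12 335.5 168.0 0.08 [ 0.5508 -0.0651  0.08  ] grate 0.5534947573866555 0.035373981352416
s8 3 157.7 227.3 0.07 [ 0.5334 -0.203   0.07  ] grate 0.5612895395637911 -0.1033938566967562
s8 3 157.7 227.3 0.08 [ 0.5398 -0.1973  0.08  ] grate 0.5665705777933889 -0.09658982226178732
s8 30 210.2 249.8 0.07 [ 0.5571 -0.0709  0.07  ] grate 0.5607344312285699 0.030859069255449872
s8 30 210.2 249.8 0.08 [ 0.5632 -0.0671  0.08  ] grate 0.5660236819633319 0.03567690968509599
s8 3 140.0 248.0 0.07 [ 0.5929 -0.2137  0.07  ] grate 0.6217258030741561 -0.10314297408626062
s8 3 140.0 248.0 0.08 [ 0.5984 -0.2078  0.08  ] grate 0.6261127219135282 -0.09634265131368923
s8 5 130.0 252.0 0.07 [ 0.6074 -0.2288  0.07  ] grate 0.6387721872290866 -0.11538232304491737
s8 5 130.0 252.0 0.08 [ 0.6128 -0.2227  0.08  ] grate 0.6429069147230498 -0.10840092621859022
s8 7 182.1 290.3 0.07 [ 0.6604 -0.0885  0.07  ] grate 0.6655465975570444 0.032199059869898364
s8 7 182.1 290.3 0.08 [ 0.665  -0.0844  0.08  ] grate 0.6692852132127571 0.03699707591726954
```

View pics/w8.png

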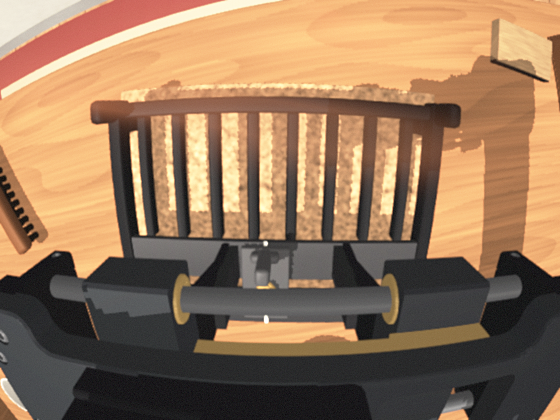

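View pics/t8.png

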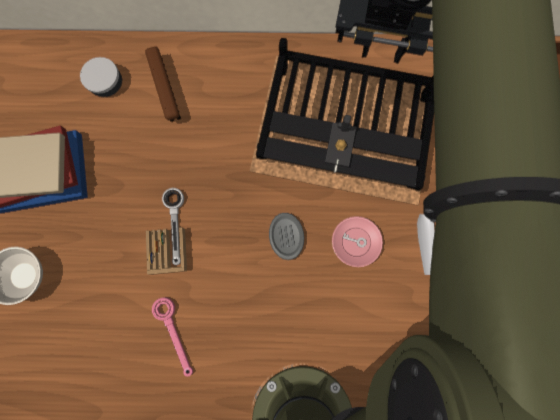

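```bash
python3 -c "
from h import *
b=cv2.imread('pics/t8.png')[125:180,310:370];c=cv2.imread('pics/s8.png')[225:280,170:240]
cv2.imwrite('pics/z8.png',cv2.resize(b,None,fx=12,fy=12,interpolation=cv2.INTER_CUBIC)[:590])
cv2.imwrite('pics/z9.png',cv2.resize(c,None,fx=10,fy=10,interpolation=cv2.INTER_CUBIC))"
```

```text
(no output)
```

View pics/z8.png

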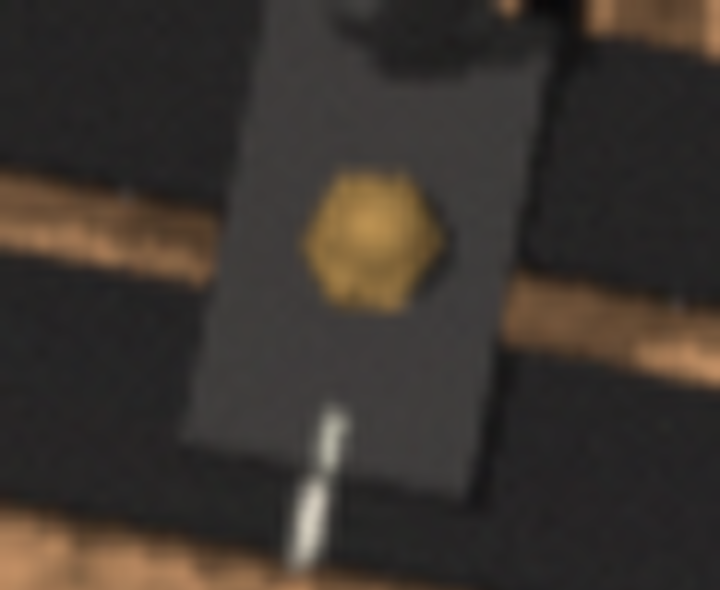

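View pics/z9.png

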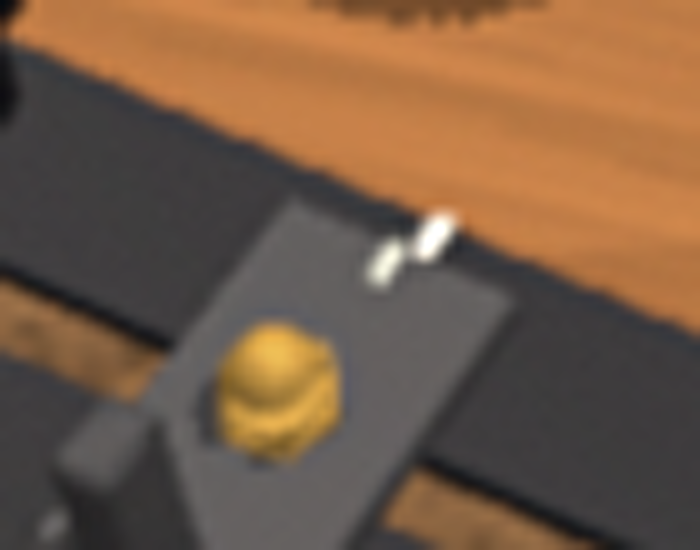

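Call:
play_rows(targets="-5 -0.5 0 0 0 0 0.2;-5 -0.5 0 0 0 0 0.2;-5 -0.5 0 0 0 0 0.2;-5 -0.5 3 0 0 0 0.2;0 0 4 0 0 0 0.2;0 0 4 0 0 0 0.2;0 0 0 0 0 0 0.2;0 0 0 0 0 0 0.2")

```text
time: 10.2
position: [0.5172, -0.0569, 0.3209]
tool_rot: [-3.128, 0.244, -0.005]
ft_force: [0.7, 0.9, 0.5]
grip_width: 0.602
```

```bash
python3 -c "
from h import *
to(.54,-.075,.33,-10.6)
im=snap('wrist','w9')
"
```

```text
t 10.2 pos [ 0.5172 -0.0569  0.3209] yaw -8.93 shift_cm [ 2.5351  1.4259 -0.9131] turn [-0.0042 -0.0029  0.0291] F [0.7378 0.8732 0.4684] g 0.602
```

View pics/w9.png

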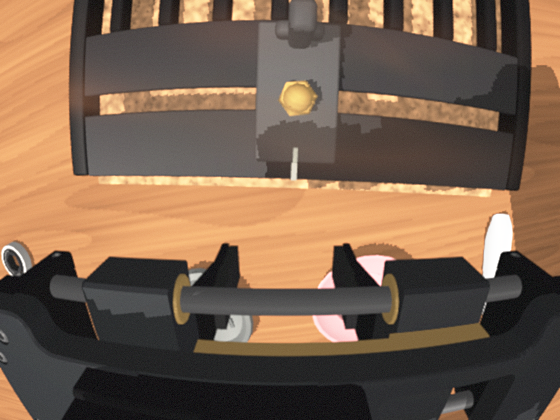

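```bash
cat >> h.py <<'E'
def fproj(im,X):
    X=np.atleast_2d(X); c=X@im['R'].T+im['t']; r=np.hypot(c[:,0],c[:,1]); th=np.arctan2(r,c[:,2]); K=im['intrinsics']
    return np.c_[K[0,2]+K[0,0]*th*c[:,0]/r, K[1,2]+K[0,0]*th*c[:,1]/r]
def ortho(im,cx,cy,z,half,n,fn,fish=True):
    "image: up=+x world, left=+y world"
    g=np.linspace(-half,half,n); xx,yy=np.meshgrid(cx-g,cy-g,indexing='ij')
    P=np.c_[xx.ravel(),yy.ravel(),np.full(xx.size,z)]
    uv=fproj(im,P) if fish else np.array([proj(im,p) for p in P])
    o=cv2.remap(im['pixels'],uv[:,0].reshape(n,n).astype(np.float32),uv[:,1].reshape(n,n).astype(np.float32),cv2.INTER_CUBIC)
    cv2.imwrite('pics/'+fn+'.png',o); return o
E
python3 -c "
from h import *
ortho(load('w9'),.605,-.075,.0895,.03,600,'o9')
ortho(load('w9'),.565,-.07,.075,.03,400,'o9b')
"
```

```text
(no output)
```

View pics/o9.png

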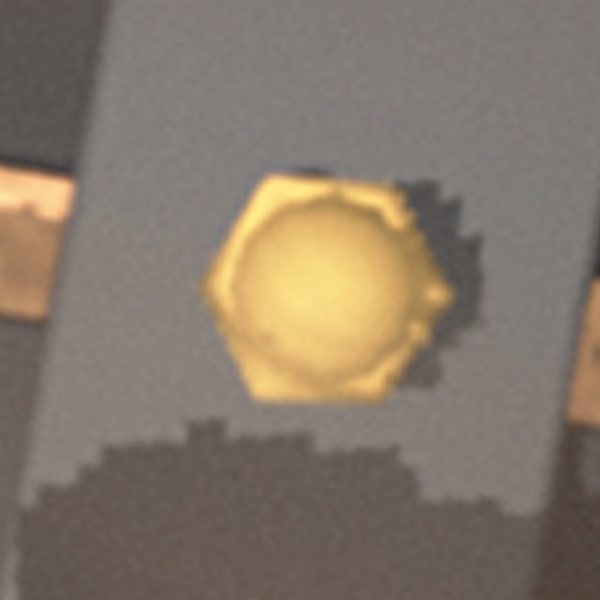

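View pics/o9b.png

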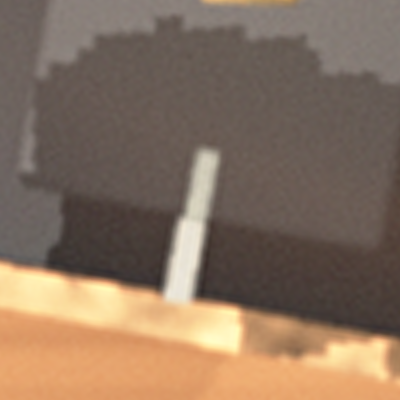

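Call:
play_rows(targets="0 0 0 0 0 -0.134 0.2;-0.5 -5.5 0 0 0 -0.134 0.2;-0.5 -5.5 0 0 0 0 0.2;-0.5 -5.5 0 0 0 0 0.2;-0.5 -5.5 0 0 0 0 0.2;-0.5 -5.5 0 0 0 0 0.2;-0.5 -5.5 0 0 0 0 0.2;-0.5 -4 0 0 0 0 0.2;0 0 0 0 0 0 0.2;0 0 0 0 0 0 0.2")

```text
time: 11.5
position: [0.4511, 0.3204, 0.34]
tool_rot: [-3.126, -0.181, -0.054]
ft_force: [-0.1, -0.4, -1.2]
grip_width: 0.6
```

```bash
python3 -c "
from h import *
to(.4418,.3125,.32,6.4)
im=snap('wrist','w10')
ortho(im,.46,.315,.012,.06,600,'o10')
"
```

```text
t 11.5 pos [0.4511 0.3204 0.34  ] yaw 6.63 shift_cm [-1.0844  0.6901  1.9559] turn [-0.0078 -0.0348  0.0041] F [-0.0956 -0.3611 -1.1947] g 0.6
```

View pics/w10.png

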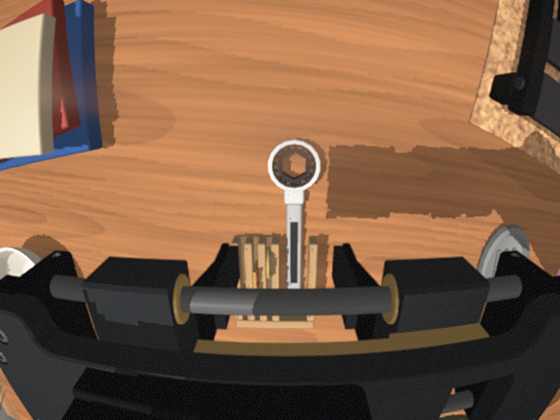

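View pics/o10.png

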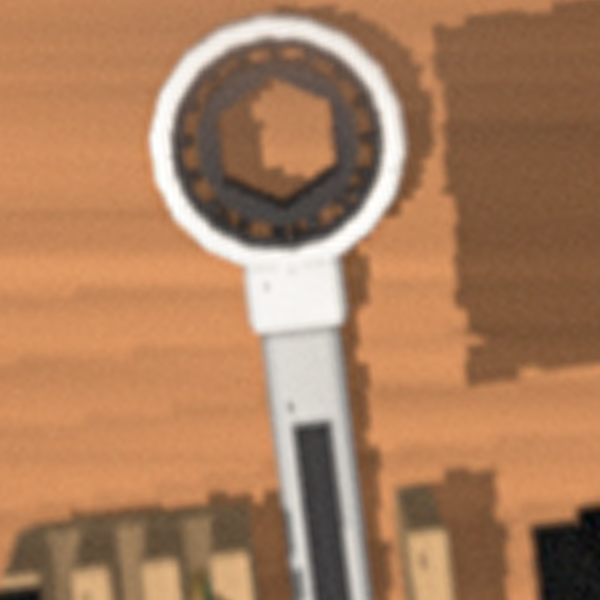

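Call:
play_rows(targets="-1 0.65 2 -0.008 -0.035 0.008 0.2;0 0 3 0 0 0 0.2;0 0 3 0 0 0 0.2;0 0 0 0 0 0 0.2")

```text
time: 12.05
position: [0.4426, 0.3058, 0.2544]
tool_rot: [3.132, 0.152, -0.011]
ft_force: [0.2, -0.3, -0.4]
grip_width: 0.602
```

```bash
python3 -c "
from h import *
to(.4423,.3139,.186,6.2)
"
```

```text
t 12.05 pos [0.4426 0.3058 0.2544] yaw 5.54 shift_cm [ 0.0961 -0.8514  6.8328] turn [ 0.0056  0.0075 -0.0114] F [ 0.2061 -0.2682 -0.3798] g 0.602
```

Call:
play_rows(targets="0.1 -0.85 1.5 0.006 0.008 -0.011 0.2;0 0 2 0 0 0 0.2;0 0 1.5 0 0 0 0.2;0 0 0 0 0 0 0.2")

```text
time: 12.55
position: [0.4437, 0.3146, 0.2034]
tool_rot: [-3.135, -0.167, -0.005]
ft_force: [0.1, -0.2, 0.1]
grip_width: 0.602
```

```bash
python3 -c "
from h import *
to(.4423,.3139,.1855,6.2)
"
```

```text
t 12.55 pos [0.4437 0.3146 0.2034] yaw 6.09 shift_cm [-0.1557  0.0564  1.7862] turn [-0.002  -0.0032 -0.0019] F [ 0.1216 -0.2254  0.1056] g 0.602
```

Call:
play_rows(targets="-0.1 0 1 0 -0.003 0 0.2;0 0 0.7 0 0 0 0.2;0 0 0 0 0 0 0.2;0 0 0 0 0 0 0.2")

```text
time: 13.05
position: [0.4433, 0.3152, 0.1867]
tool_rot: [-3.134, -0.167, -0.004]
ft_force: [-0.1, -0.4, -0.3]
grip_width: 0.601
```

```bash
python3 -c "
from h import *
to(.4423,.3139,.1855,6.2);snap('wrist','w11')
"
```

```text
t 13.05 pos [0.4433 0.3152 0.1867] yaw 6.1 shift_cm [-0.1184  0.1226  0.1187] turn [-0.0032 -0.0025 -0.0018] F [-0.0505 -0.3765 -0.3362] g 0.601
```

View pics/w11.png

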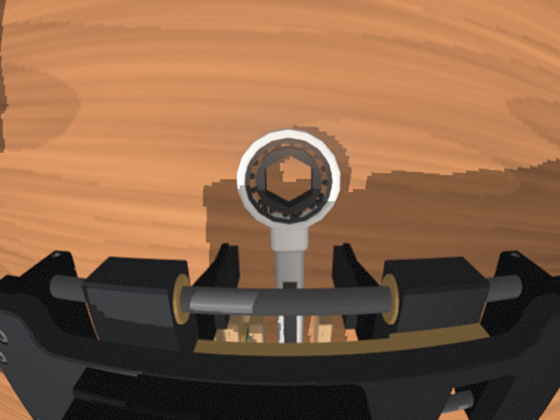

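Call:
play_rows(targets="-0.1 0.1 0.3 -0.003 -0.003 0 -0.3;0 0 0.1 0 0 0 -1;0 0 0 0 0 0 -1;0 0 0 0 0 0 -1;0 0 0 0 0 0 -1;0 0 0 0 0 0 -1;0 0 0 0 0 0 -1", newtons=60)

```text
time: 13.98
position: [0.4425, 0.3141, 0.183]
tool_rot: [-3.137, -0.167, -0.0]
ft_force: [-0.0, 0.0, -0.0]
grip_width: 0.178
```

```bash
python3 -c "
from h import *
to(.4423,.3139,.1845,6.2)
"
```

```text
t 13.97 pos [0.4425 0.3141 0.183 ] yaw 6.1 shift_cm [-0.0271  0.0202 -0.1532] turn [-0.0001 -0.0002 -0.0017] F [-0.0164  0.0265 -0.0017] g 0.178
```

Call:
play_rows(targets="0 0 -1.5 0 0 0 -1;0 0 -3 0 0 0 -1;0 0 -4 0 0 0 -1;0 0 -4 0 0 0 -1;0 0 -2 0 0 0 -1;0 0 0 0 0 0 -1;0 0 0 0 0 0 -1")

```text
time: 14.85
position: [0.4405, 0.313, 0.3328]
tool_rot: [3.134, 0.169, -0.008]
ft_force: [-0.5, 0.1, -3.9]
grip_width: 0.172
```

```bash
python3 -c "
from h import *
to(.4423,.3139,.1845,6.2);snap('wrist','w12');snap('scene','s12')
b=cv2.imread('pics/s12.png')[150:310,300:470]
cv2.imwrite('pics/z12.png',cv2.resize(b,None,fx=3.7,fy=3.7,interpolation=cv2.INTER_CUBIC))
"
```

```text
t 14.85 pos [0.4405 0.313  0.3328] yaw 6.16 shift_cm [ 0.2605 -0.1001 14.8257] turn [ 0.0023  0.0051 -0.0007] F [-0.526   0.051  -3.9249] g 0.172
```

View pics/w12.png

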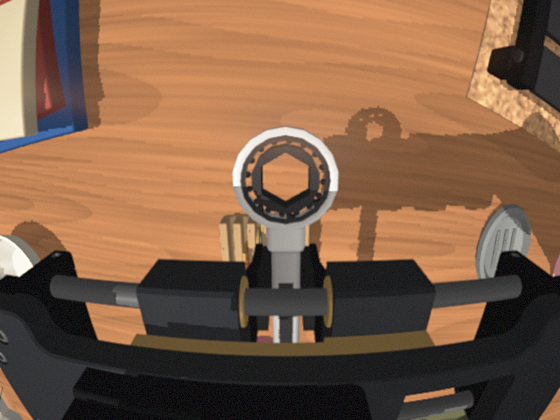

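View pics/z12.png

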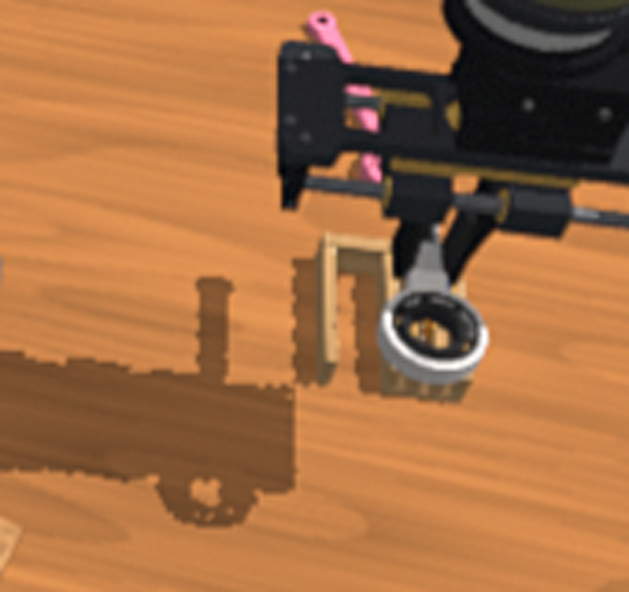

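```bash
cat >> h.py <<'E'
def fplane(im,u,v,z):
    K=im['intrinsics'];a=(u-K[0,2])/K[0,0];b=(v-K[1,2])/K[0,0];th=np.hypot(a,b)
    d=np.array([np.sin(th)*a/th,np.sin(th)*b/th,np.cos(th)]); o=-im['R'].T@im['t'];d=im['R'].T@d
    return o+d*(z-o[2])/d[2]
E
python3 -c "
from h import *
im=load('w12'); s,R=st()
z=s['position'][2]-.183+.014
p=fplane(im,286,177,z); c=p[:2]; print(p, R.T@(p-s['position']))
ortho(im,c[0],c[1],z,.035,560,'o12')
"
```

```text
[0.4905 0.3177 0.1634] [0.0511 0.0004 0.1687]
```

View pics/o12.png

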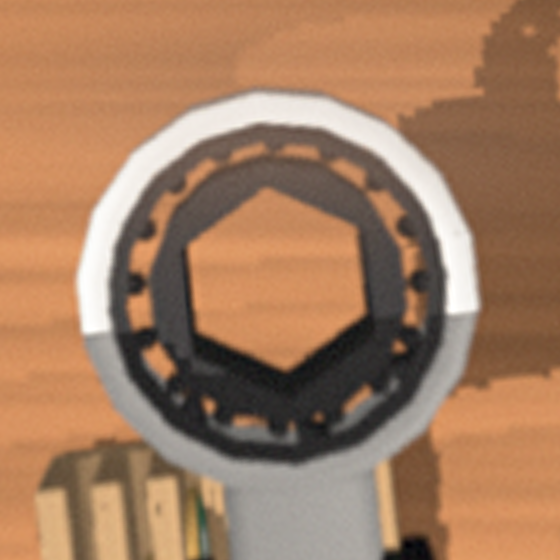

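Call:
play_rows(targets="0 0 0 0 0 -0.125 -1;0 0 0 0 0 -0.125 -1;-0.5 2 0 0 0 -0.125 -1;-1 4.5 0 0 0 0 -1;-1 4.5 0 0 0 0 -1;-1 4.5 0 0 0 0 -1;-1 4.5 0 0 0 0 -1;-1 4.5 0 0 0 0 -1;-1 4.5 0 0 0 0 -1;-1 4.5 0 0 0 0 -1;-0.5 3 0 0 0 0 -1;0 0 0 0 0 0 -1;0 0 0 0 0 0 -1")

```text
time: 16.58
position: [0.5404, -0.0576, 0.316]
tool_rot: [-3.038, -0.778, 0.05]
ft_force: [0.3, 0.3, -3.5]
grip_width: 0.174
```

```bash
python3 -c "
from h import *
to(.562,-.1009,.33,27.7);snap('wrist','w13')
s,R=st();print(s['joint_positions'])
"
```

```text
t 16.57 pos [ 0.5404 -0.0576  0.316 ] yaw 28.73 shift_cm [-0.2246  4.8177 -1.4544] turn [-0.0126  0.0298  0.0179] F [ 0.2721  0.3484 -3.5454] g 0.174
[ 0.4465  0.1977 -0.434   1.8032  0.0936  1.1923 -1.0867]
```

View pics/w13.png

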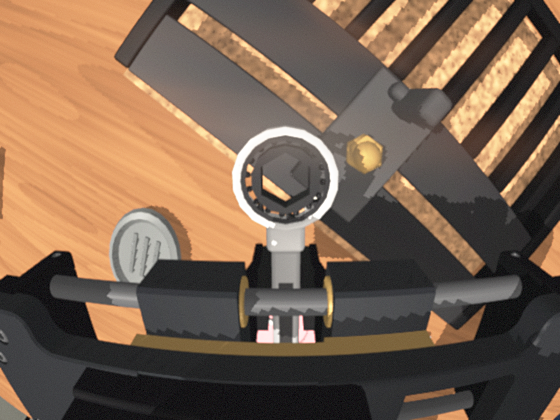

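```bash
python3 -c "
from h import *
im=load('w13'); s,R=st()
p=fplane(im,366,152,.09);print(p)
ortho(im,p[0],p[1],.0895,.03,600,'o13')
"
```

```text
[ 0.6075 -0.0769  0.09  ]
```

View pics/o13.png

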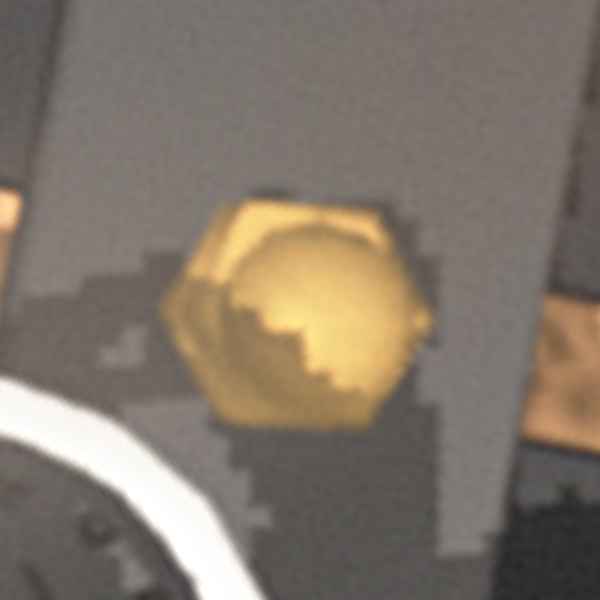

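Call:
play_rows(targets="0 0 -2 -0.012 0.03 0.013 -1;-0.1 2.2 0 0 0 0 -1;-0.1 2.2 0 0 0 0 -1;0 0 0 0 0 0 -1;0 0 0 0 0 0 -1")

```text
time: 17.25
position: [0.5612, -0.098, 0.3382]
tool_rot: [3.047, 0.763, 0.005]
ft_force: [0.3, 0.5, -3.4]
grip_width: 0.169
```

```bash
python3 -c "
from h import *
to(.5621,-.1009,.33,28.0)
"
```

```text
t 17.25 pos [ 0.5612 -0.098   0.3382] yaw 28.11 shift_cm [-0.058   0.3011  0.8233] turn [ 0.0016 -0.0032  0.002 ] F [ 0.2784  0.5218 -3.442 ] g 0.169
```

Now lower toward the nut (dome top at z 0.1015 → TCP 0.285 at first contact).

Call:
play_rows(targets="-0.05 0.3 1 0 -0.003 0.002 -1;0 0 1.5 0 0 0 -1;0 0 1.5 0 0 0 -1;0 0 0 0 0 0 -1;0 0 0 0 0 0 -1")

```text
time: 17.88
position: [0.5612, -0.0995, 0.2933]
tool_rot: [-3.047, -0.763, 0.005]
ft_force: [0.4, -0.2, -3.3]
grip_width: 0.176
```

```bash
python3 -c "
from h import *
to(.5621,-.1009,.29,28.0);im=snap('wrist','w14')
s,R=st()
ortho(im,.606,-.0776,s['position'][2]-.183+.014,.035,560,'o14')
"
```

```text
t 17.88 pos [ 0.5612 -0.0995  0.2933] yaw 28.12 shift_cm [0.0117 0.1654 0.3326] turn [-0.0017  0.0029  0.0021] F [ 0.4453 -0.2479 -3.2507] g 0.176
```

View pics/o14.png

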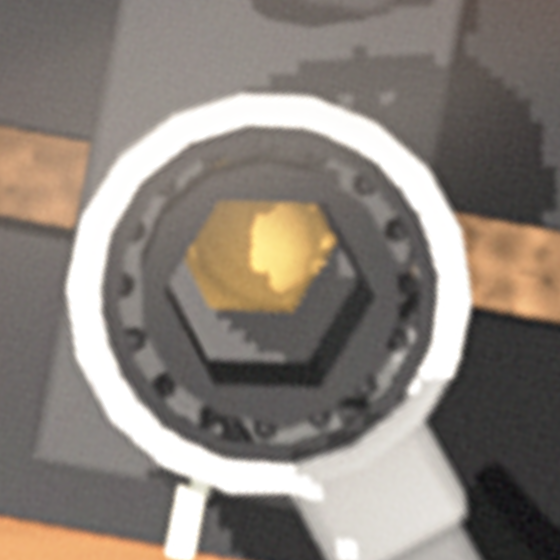

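```bash
python3 -c "
from h import *
im=load('w14')
ortho(im,.606,-.0776,.0895,.02,800,'o14b')
"; python3 -c "
import cv2;a=cv2.imread('pics/o14b.png');cv2.imwrite('pics/o14c.png',cv2.resize(a,(600,600)))"
```

```text
(no output)
```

View pics/o14c.png

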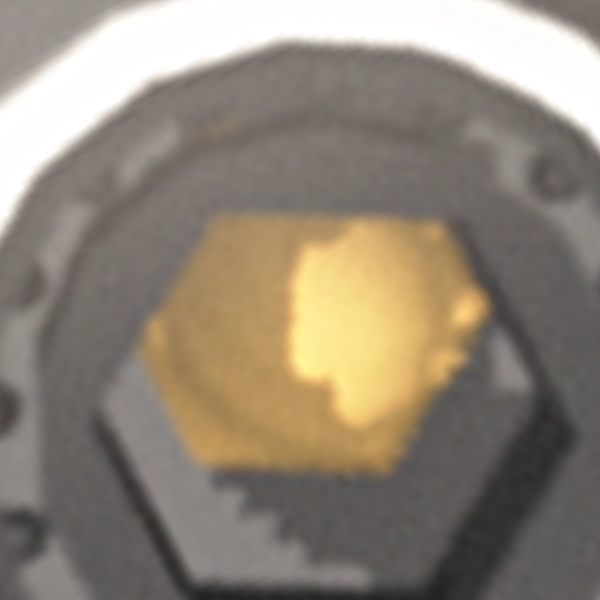

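Call:
play_rows(targets="0.05 0.2 0.1 0 0.003 0.002 -1;0 0 0.3 0 0 0 -1;0 0 0 0 0 0 -1;0 0 0 0 0 0 -1")

```text
time: 18.42
position: [0.5631, -0.1012, 0.2904]
tool_rot: [-3.048, -0.759, -0.003]
ft_force: [1.1, -0.8, -4.3]
grip_width: 0.173
```

```bash
python3 -c "
from h import *
to(.5623,-.1009,.28,28.0)
"
```

```text
t 18.43 pos [ 0.5631 -0.1012  0.2904] yaw 27.98 shift_cm [-0.0587 -0.0684  1.0358] turn [-0.0001 -0.002  -0.0003] F [ 1.0596 -0.7603 -4.3094] g 0.173
```

Call:
play_rows(targets="-0.06 -0.07 0.5 0 -0.002 0 -1;0 0 0.4 0 0 0 -1;0 0 0.3 0 0 0 -1;0 0 0 0 0 0 -1")

```text
time: 18.92
position: [0.562, -0.1008, 0.2773]
tool_rot: [-3.048, -0.76, 0.001]
ft_force: [0.3, 0.1, -3.3]
grip_width: 0.174
```

```bash
python3 -c "
from h import *
to(.5623,-.1009,.263,28.0)
"
```

```text
t 18.93 pos [ 0.562  -0.1008  0.2773] yaw 27.99 shift_cm [0.0197 0.0191 1.4268] turn [-0.0004  0.0006 -0.0002] F [ 0.2583  0.0884 -3.2774] g 0.174
```

Call:
play_rows(targets="0 0 0.4 0 0 0 -1;0 0 0.3 0 0 0 -1;0 0 0.2 0 0 0 -1;0 0 0 0 0 0 -1")

```text
time: 19.42
position: [0.5621, -0.1008, 0.2677]
tool_rot: [-3.048, -0.76, 0.001]
ft_force: [-0.6, -0.7, -3.7]
grip_width: 0.172
```

```bash
python3 -c "
from h import *
to(.5623,-.1009,.263,28.0)
"
```

```text
t 19.43 pos [ 0.5621 -0.1008  0.2677] yaw 27.98 shift_cm [0.0128 0.0144 0.4672] turn [-0.0004  0.0004 -0.0003] F [-0.6094 -0.7289 -3.7016] g 0.172
```

Call:
play_rows(targets="0 0 0.3 0 0 0 -1;0 0 0.2 0 0 0 -1;0 0 0 0 0 0 -1")

```text
time: 19.8
position: [0.5623, -0.1009, 0.263]
tool_rot: [3.048, 0.759, -0.0]
ft_force: [0.0, 0.9, -3.0]
grip_width: 0.174
```

```bash
python3 -c "
from h import *
to(.5623,-.1009,.263,28.0)
im=snap('wrist','w15');snap('scene','s15')
s,R=st()
ortho(im,.606,-.0776,.094,.035,560,'o15')
"
```

```text
t 19.8 pos [ 0.5623 -0.1009  0.263 ] yaw 27.98 shift_cm [ 0.0029  0.0037 -0.0024] turn [ 0.0001  0.0001 -0.0003] F [ 0.0155  0.8889 -3.0359] g 0.174
```

View pics/o15.png

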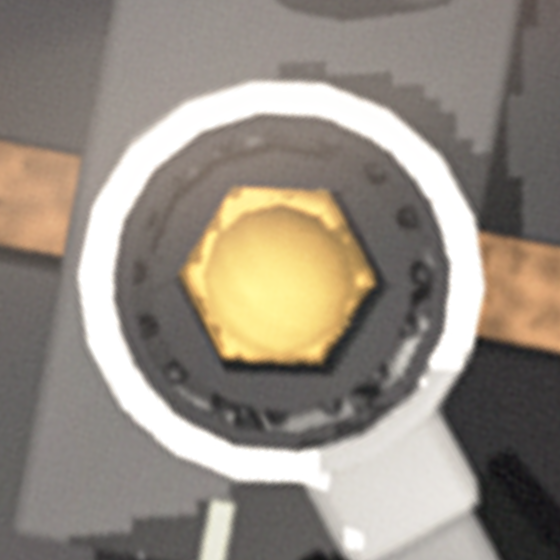

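Call:
play_rows(targets="0 0 0 0 0 0 -0.2;0 0 0 0 0 0 0;0 0 0 0 0 0 0;0 0 0 0 0 0 0;0 0 -3 0 0 0 0;0 0 -3 0 0 0 0;0 0 0 0 0 0 0")

```text
time: 20.78
position: [0.5632, -0.1008, 0.3259]
tool_rot: [3.047, 0.759, 0.006]
ft_force: [0.3, 0.9, 0.1]
grip_width: 0.502
```

```bash
python3 -c "
from h import *
to(.5623,-.1009,.263,28.0)
im=snap('wrist','w16');snap('scene','s16');snap('top','t16')
ortho(im,.606,-.0776,.094,.035,560,'o16')
b=cv2.imread('pics/s16.png')[190:290,140:280]
cv2.imwrite('pics/z16.png',cv2.resize(b,None,fx=5,fy=5,interpolation=cv2.INTER_CUBIC))
"
```

```text
t 20.77 pos [ 0.5632 -0.1008  0.3259] yaw 27.99 shift_cm [-0.1031 -0.0479  6.2881] turn [ 0.0023 -0.0032 -0.0001] F [0.2995 0.926  0.1042] g 0.502
```

View pics/w16.png

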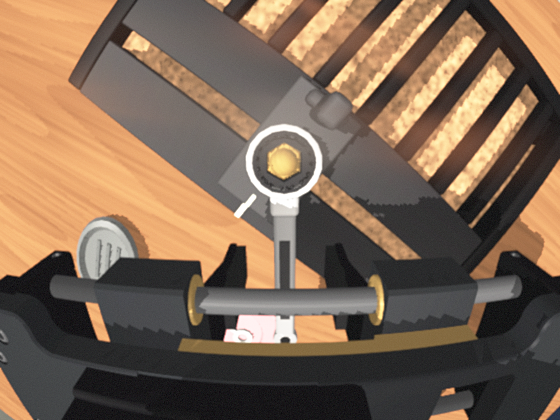

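View pics/z16.png

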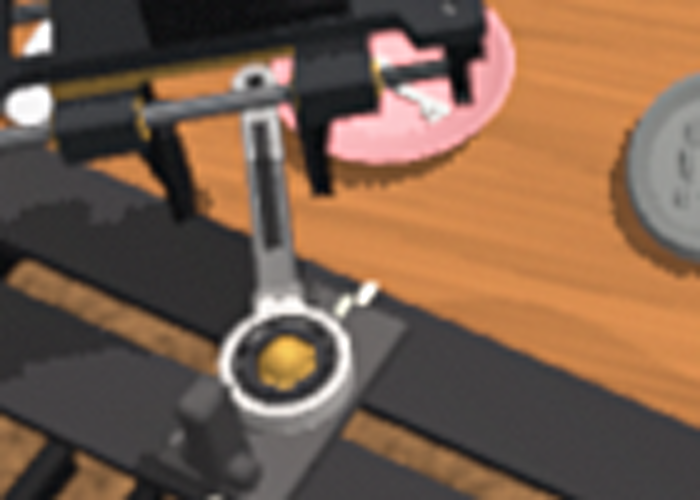

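Call:
play_rows(targets="-3.2 -0.05 0 0 0 0 0;-3.2 0 0 0 0 0 0;0 0 3 0 0 0 0;0 0 2 0 0 0 0;0 0 0 0 0 0 0;0 0 0 0 0 0 0", newtons=8)

```text
time: 21.68
position: [0.5007, -0.1308, 0.2649]
tool_rot: [-3.041, -0.758, 0.017]
ft_force: [0.5, 0.7, -0.1]
grip_width: 0.497
```

```bash
python3 -c "
from h import *
to(.5045,-.1316,.256,28.0)
snap('wrist','w17')
"
```

```text
t 21.68 pos [ 0.5007 -0.1308  0.2649] yaw 28.01 shift_cm [0.3105 0.2557 0.8809] turn [-0.0097  0.0088  0.0001] F [ 0.4808  0.6951 -0.0841] g 0.497
```

View pics/w17.png

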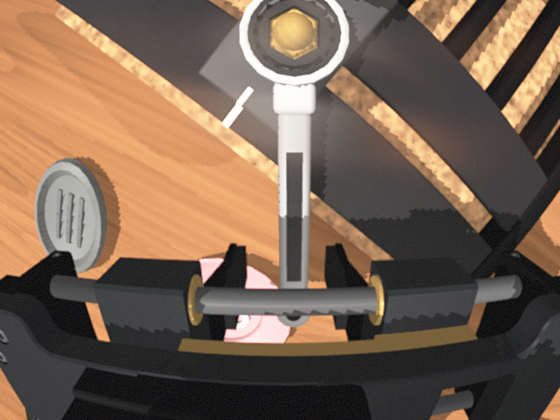

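Call:
play_rows(targets="0.3 0.25 0.5 -0.01 0.009 0 0;0 0 0.3 0 0 0 0;0 0 0 0 0 0 -1;0 0 0 0 0 0 -1;0 0 0 0 0 0 -1;0 0 0 0 0 0 -1;0 0 0 0 0 0 -1", newtons=8)

```text
time: 22.6
position: [0.5055, -0.1313, 0.258]
tool_rot: [3.046, 0.761, 0.005]
ft_force: [-0.9, -1.2, 0.3]
grip_width: 0.183
```

```bash
python3 -c "
from h import *
to(.5045,-.1316,.256,28.0)
"
```

```text
t 22.6 pos [ 0.5055 -0.1313  0.258 ] yaw 28.06 shift_cm [-0.1036 -0.0266  0.1995] turn [ 0.0029 -0.0028  0.001 ] F [-0.8902 -1.1591  0.2707] g 0.183
```

```bash
cat > a.py <<'E'
from h import *
s,R=st(); C=np.array([.606,-.0776]); p=s['position']+R[:,2]*.164; d=C-p[:2]
b=np.degrees(np.arctan2(d[1],d[0])); y=np.degrees(np.arctan2(R[1,0],R[0,0]))
t=R.T@np.array([0,0,-1.]); 
print('t %.2f bearing %.1f yaw %.1f r %.4f gz %.4f tilt(x,y turn needed) %.3f %.3f Flocal %s Fz-torque %s g %.3f j7 %.2f'%(s['time'],b,y,np.hypot(*d),p[2],-t[1],t[0],R.T@s['ft_force'],s['torque'],s['grip_width'],s['joint_positions'][6]))
E
python3 a.py
```

```text
t 22.60 bearing 28.4 yaw 28.1 r 0.1135 gz 0.0940 tilt(x,y turn needed) 0.003 -0.003 Flocal [-1.33    0.605  -0.2726] Fz-torque [0.0283 0.0412 0.0874] g 0.183 j7 -0.95
```

Call:
play_rows(targets="0.1 -1.7 0.1 0 0 0.15 -1;0.13 -1.7 0 0 0 0.15 -1;0.13 -1.7 0 0 0 0.15 -1;0 0 0 0 0 0 -1")

```text
time: 23.1
position: [0.492, -0.0827, 0.2573]
tool_rot: [3.137, 0.044, 0.008]
ft_force: [-0.1, 0.3, -0.8]
grip_width: 0.186
```

```bash
python3 a.py
```

```text
t 23.10 bearing 2.9 yaw 1.6 r 0.1133 gz 0.0933 tilt(x,y turn needed) 0.004 -0.005 Flocal [-0.0666 -0.3018  0.7647] Fz-torque [ 0.1554 -0.0449  0.1918] g 0.186 j7 -1.49
```

Call:
play_rows(targets="0.1 -1.75 0 0.004 -0.005 0.14 -1;0.13 -1.7 0 0 0 0.15 -1;0.13 -1.7 0 0 0 0.15 -1;0 0 0 0 0 0 -1")

```text
time: 23.6
position: [0.5012, -0.0358, 0.257]
tool_rot: [3.07, -0.647, -0.003]
ft_force: [-0.8, 2.0, 0.9]
grip_width: 0.186
```

```bash
python3 a.py; python3 -c "
from h import *
im=snap('wrist','w18')
ortho(im,.606,-.0776,.094,.045,560,'o18')
"
```

```text
t 23.60 bearing -21.4 yaw -23.8 r 0.1131 gz 0.0930 tilt(x,y turn needed) 0.004 0.001 Flocal [-1.4981 -1.5085 -0.8743] Fz-torque [0.5276 0.153  0.1236] g 0.186 j7 -2.03
```

View pics/o18.png

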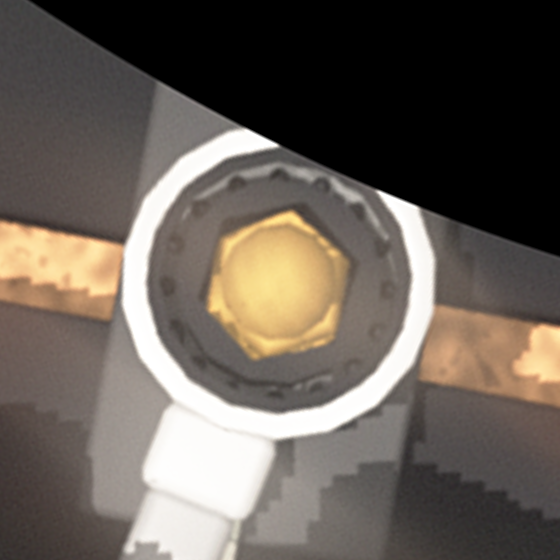

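Call:
play_rows(targets="0.1 -1.8 0 0.004 0 0.11 -1;0.13 -1.7 0 0 0 0.14 -1;0.13 -1.7 0 0 0 0.15 -1;0 0 0 0 0 0 -1")

```text
time: 24.15
position: [0.5264, -0.0008, 0.2563]
tool_rot: [2.868, -1.248, -0.024]
ft_force: [0.6, 4.1, 3.7]
grip_width: 0.192
```

```bash
python3 a.py
```

```text
t 24.15 bearing -42.4 yaw -47.0 r 0.1122 gz 0.0924 tilt(x,y turn needed) 0.019 0.008 Flocal [-2.5726 -3.1683 -3.7132] Fz-torque [0.9212 0.1122 0.1149] g 0.192 j7 -2.52
```

Call:
play_rows(targets="0.1 0.9 0 0.01 0.005 -0.15 -1;0.13 1.7 0 0.01 0 -0.15 -1;0.13 1.7 0 0 0 -0.15 -1;0.13 1.7 0 0 0 -0.15 -1;0 0 0 0 0 0 -1")

```text
time: 24.78
position: [0.4973, -0.0583, 0.2558]
tool_rot: [-3.119, 0.298, 0.011]
ft_force: [-1.3, -0.5, 0.4]
grip_width: 0.18
```

```bash
python3 a.py;  python3 -c "
from h import *
im=snap('wrist','w19')
ortho(im,.606,-.0776,.094,.045,560,'o19')
"
```

```text
t 24.77 bearing -10.7 yaw -10.9 r 0.1117 gz 0.0918 tilt(x,y turn needed) -0.008 0.008 Flocal [-1.196   0.7294 -0.383 ] Fz-torque [-0.0809  0.2376  0.094 ] g 0.180 j7 -1.75
```

View pics/o19.png

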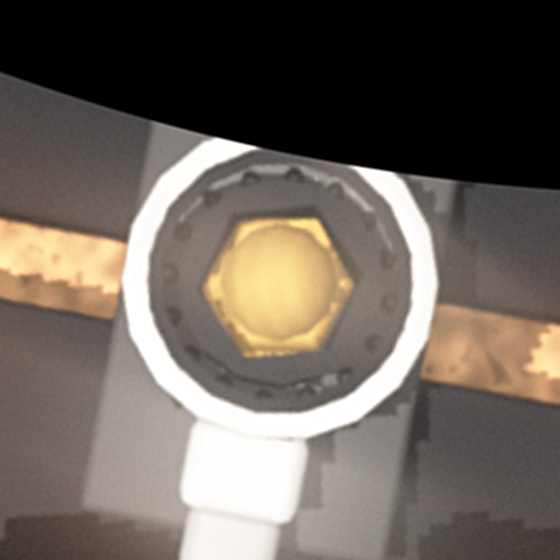

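Call:
play_rows(targets="0.1 1.7 0 -0.006 0.006 -0.15 -1;0.13 1.7 0 0 0 -0.15 -1;0.13 1.7 0 0 0 -0.15 -1;0.13 1.7 0 0 0 -0.15 -1;0 0 0 0 0 0 -1")

```text
time: 25.45
position: [0.5049, -0.1235, 0.2553]
tool_rot: [-3.067, -0.657, 0.006]
ft_force: [-1.2, -2.0, 1.3]
grip_width: 0.187
```

```bash
python3 a.py
```

```text
t 25.45 bearing 23.9 yaw 24.2 r 0.1115 gz 0.0913 tilt(x,y turn needed) -0.006 0.003 Flocal [-1.9111  1.3059 -1.2583] Fz-torque [-0.4273  0.1561 -0.0123] g 0.187 j7 -1.03
```

Call:
play_rows(targets="0.05 1.7 -0.1 -0.006 0.003 -0.15 -1;0.1 1.7 0 0 0 -0.15 -1;0.1 1.7 0 0 0 -0.15 -1;0.1 1.7 0 0 0 -0.15 -1;0 0 0 0 0 0 -1")

```text
time: 26.08
position: [0.5483, -0.1723, 0.2544]
tool_rot: [-2.737, -1.539, 0.003]
ft_force: [-1.4, -2.7, 0.6]
grip_width: 0.182
```

```bash
python3 a.py;  python3 -c "
from h import *
im=snap('wrist','w20')
ortho(im,.606,-.0776,.094,.045,560,'o20')
"
```

```text
t 26.07 bearing 58.4 yaw 58.7 r 0.1111 gz 0.0904 tilt(x,y turn needed) -0.003 0.001 Flocal [-3.0066  0.1936 -0.6266] Fz-torque [-0.5609  0.0774  0.0132] g 0.182 j7 -0.40
```

View pics/o20.png

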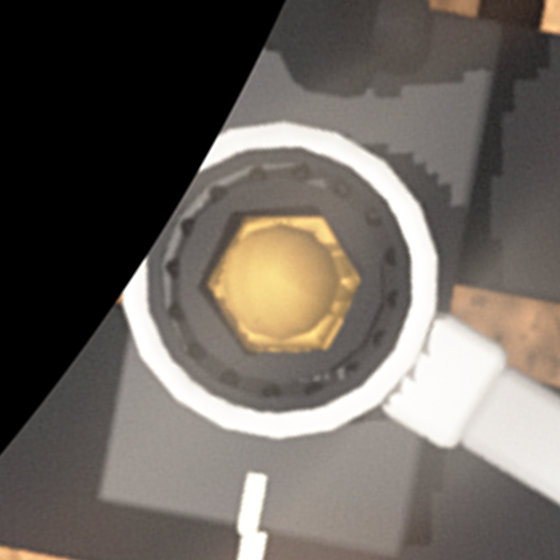

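Call:
play_rows(targets="0.05 -1.6 -0.15 0 0 0.14 -1;0.1 -1.7 -0.05 0 0 0.145 -1;0.1 -1.7 0 0 0 0.145 -1;0.1 -1.7 0 0 0 0.145 -1;0 0 0 0 0 0 -1")

```text
time: 26.75
position: [0.5017, -0.1193, 0.2573]
tool_rot: [3.072, 0.642, 0.006]
ft_force: [1.3, -2.3, -1.4]
grip_width: 0.181
```

```bash
python3 a.py
```

```text
t 26.75 bearing 22.1 yaw 23.6 r 0.1117 gz 0.0933 tilt(x,y turn needed) 0.004 -0.003 Flocal [0.2102 2.6353 1.3718] Fz-torque [-0.5534 -0.0141 -0.1654] g 0.181 j7 -1.04
```

Call:
play_rows(targets="0.1 -1.6 0 0.004 -0.003 0.15 -1;0.1 -1.7 0 0 0 0.14 -1;0 0 0 0 0 0 -1")

```text
time: 27.12
position: [0.4937, -0.0884, 0.2579]
tool_rot: [3.134, 0.18, 0.009]
ft_force: [0.0, -2.5, -1.1]
grip_width: 0.185
```

```bash
python3 a.py;  python3 -c "
from h import *
im=snap('wrist','w21')
ortho(im,.606,-.0776,.094,.045,560,'o21')
"
```

```text
t 27.12 bearing 5.7 yaw 6.6 r 0.1119 gz 0.0939 tilt(x,y turn needed) 0.003 -0.005 Flocal [-0.2719  2.4391  1.1322] Fz-torque [-0.42   -0.1112 -0.1241] g 0.185 j7 -1.39
```

View pics/o21.png

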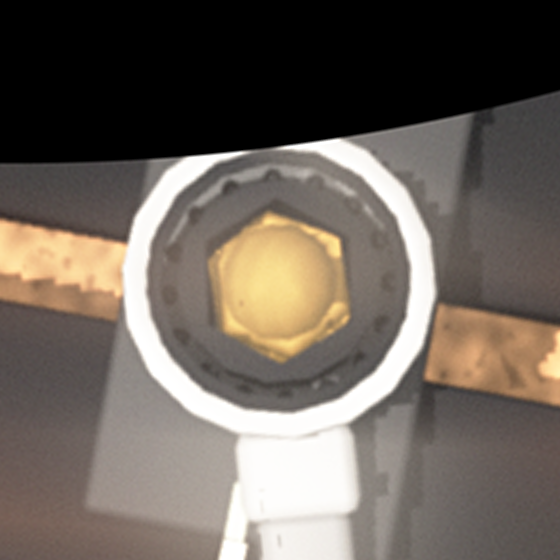

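Call:
play_rows(targets="0.1 -1.6 0 0.003 -0.004 0.14 -1;0.1 -1.4 0 0 0 0.11 -1;0 0 0 0 0 0 -1")

```text
time: 27.55
position: [0.4947, -0.0619, 0.2576]
tool_rot: [3.134, -0.214, 0.003]
ft_force: [-0.6, -2.8, -1.2]
grip_width: 0.182
```

```bash
python3 a.py
```

```text
t 27.55 bearing -8.0 yaw -7.8 r 0.1121 gz 0.0936 tilt(x,y turn needed) 0.000 -0.002 Flocal [-0.2459  2.8289  1.1666] Fz-torque [-0.2602 -0.0398  0.0095] g 0.182 j7 -1.69
```

Call:
play_rows(targets="0.05 -1 0 0 0 0.08 -1;0.05 -0.8 0 0 0 0.05 -1;0 0 0 0 0 0 -1")

```text
time: 27.92
position: [0.4982, -0.048, 0.2569]
tool_rot: [3.112, -0.411, -0.003]
ft_force: [-0.6, -1.2, -0.2]
grip_width: 0.179
```

```bash
python3 a.py
```

```text
t 27.93 bearing -15.2 yaw -15.1 r 0.1121 gz 0.0929 tilt(x,y turn needed) 0.002 0.001 Flocal [-0.2915  1.3605  0.2244] Fz-torque [-0.2224  0.055  -0.0409] g 0.179 j7 -1.85
```

Call:
play_rows(targets="0.05 -0.8 0 0 0 0.06 -1;0 -0.8 0 0 0 0.06 -1;0 0 0 0 0 0 -1")

```text
time: 28.3
position: [0.5027, -0.0359, 0.2568]
tool_rot: [3.081, -0.591, -0.007]
ft_force: [-0.6, -0.6, 0.8]
grip_width: 0.18
```

```bash
python3 a.py;  python3 -c "
from h import *
im=snap('wrist','w22')
ortho(im,.606,-.0776,.094,.045,560,'o22')
"
```

```text
t 28.30 bearing -21.6 yaw -21.7 r 0.1120 gz 0.0928 tilt(x,y turn needed) 0.005 0.003 Flocal [-0.3603  0.7483 -0.8132] Fz-torque [-0.0017  0.1374  0.0336] g 0.180 j7 -1.99
```

View pics/o22.png

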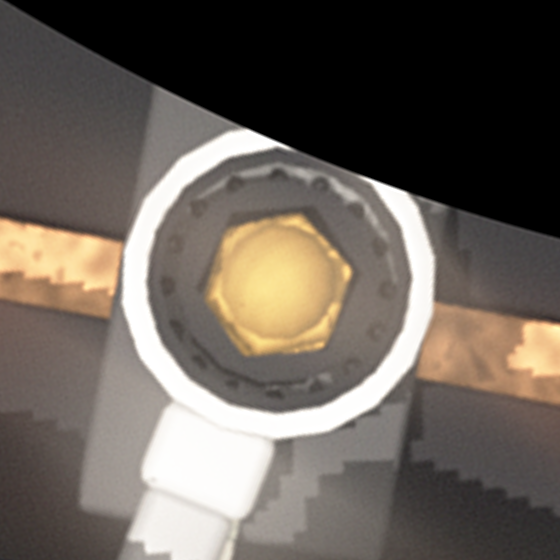

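Call:
play_rows(targets="0.05 -0.8 0 0.005 0.003 0.06 -1;0 -0.8 0 0 0 0.06 -1;0 0 0 0 0 0 -1")

```text
time: 28.72
position: [0.5075, -0.0259, 0.2565]
tool_rot: [3.039, -0.773, -0.009]
ft_force: [-0.7, -1.2, 1.3]
grip_width: 0.187
```

```bash
python3 a.py
```

```text
t 28.73 bearing -27.1 yaw -28.5 r 0.1119 gz 0.0925 tilt(x,y turn needed) 0.007 0.004 Flocal [-0.0209  1.3767 -1.2533] Fz-torque [-0.013   0.2245  0.1834] g 0.187 j7 -2.14
```

Call:
play_rows(targets="0 -0.8 0 0.005 0.003 0.03 -1;0 -0.8 0 0 0 0.03 -1;0 -0.3 0 0 0 0 -1")

```text
time: 29.1
position: [0.5129, -0.0179, 0.2559]
tool_rot: [3.002, -0.862, -0.02]
ft_force: [-4.4, -4.7, 6.1]
grip_width: 0.184
```

```bash
python3 a.py;  python3 -c "
from h import *
im=snap('wrist','w23')
ortho(im,.606,-.0776,.094,.045,560,'o23')
"
```

```text
t 29.10 bearing -30.9 yaw -32.0 r 0.1118 gz 0.0919 tilt(x,y turn needed) 0.021 0.007 Flocal [-1.2985  6.4369 -5.9099] Fz-torque [-0.7891  1.1161  0.1336] g 0.184 j7 -2.22
```

View pics/o23.png

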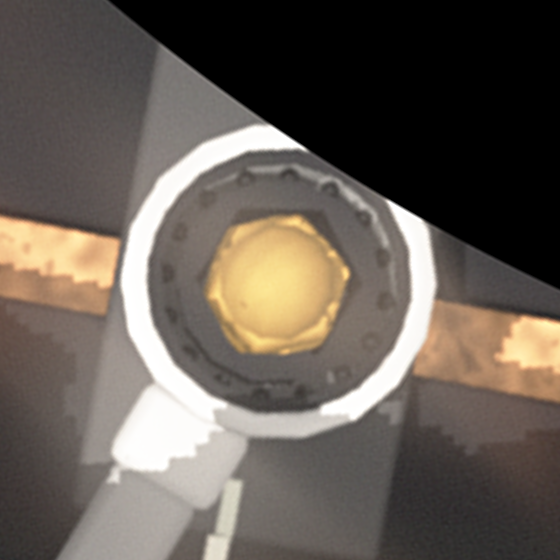

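Call:
play_rows(targets="0 -0.3 -0.2 0.02 0.007 0 -1;0 0 0 0 0 0 -1")

```text
time: 29.4
position: [0.5118, -0.0192, 0.2563]
tool_rot: [3.014, -0.862, -0.013]
ft_force: [-0.7, -1.8, 2.3]
grip_width: 0.182
```

```bash
python3 a.py
```

```text
t 29.40 bearing -31.0 yaw -31.9 r 0.1118 gz 0.0923 tilt(x,y turn needed) 0.009 0.006 Flocal [ 0.3286  1.878  -2.2575] Fz-torque [-0.2047  0.0082  0.1795] g 0.182 j7 -2.21
```

Call:
play_rows(targets="0 -0.9 -0.1 0.006 0.006 0.05 -1;0 -0.9 0 0 0 0.04 -1")

```text
time: 29.65
position: [0.5184, -0.0094, 0.2559]
tool_rot: [2.964, -0.999, -0.015]
ft_force: [-6.7, -8.1, 7.6]
grip_width: 0.186
```

```bash
python3 a.py;  python3 -c "
from h import *
im=snap('wrist','w24')
ortho(im,.606,-.0776,.094,.045,560,'o24')
"
```

```text
t 29.65 bearing -36.6 yaw -37.3 r 0.1118 gz 0.0920 tilt(x,y turn needed) 0.016 0.005 Flocal [-0.5059 10.5956 -7.42  ] Fz-torque [-1.9067  1.5401  0.0919] g 0.186 j7 -2.33
```

View pics/o24.png

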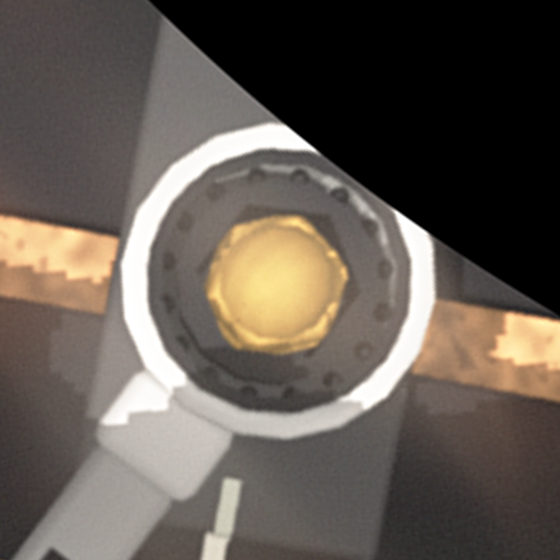

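Call:
play_rows(targets="0 1.0 0 0.01 0 -0.08 -1;0.05 0.8 0 0 0 -0.07 -1;0 0 0 0 0 0 -1")

```text
time: 30.08
position: [0.5089, -0.024, 0.2565]
tool_rot: [3.046, -0.767, -0.011]
ft_force: [-1.2, -0.6, -0.2]
grip_width: 0.178
```

```bash
python3 a.py;  python3 -c "
from h import *
im=snap('wrist','w25');snap('scene','s25');snap('top','t25')
ortho(im,.606,-.0776,.09,.03,600,'o25')
b=cv2.imread('pics/s25.png')[210:290,160:260]
cv2.imwrite('pics/z25.png',cv2.resize(b,None,fx=7,fy=7,interpolation=cv2.INTER_CUBIC))
"
```

```text
t 30.07 bearing -28.7 yaw -28.3 r 0.1120 gz 0.0925 tilt(x,y turn needed) 0.002 0.006 Flocal [-0.7968  1.087   0.1906] Fz-torque [-0.2318  0.182  -0.1177] g 0.178 j7 -2.13
```

View pics/o25.png

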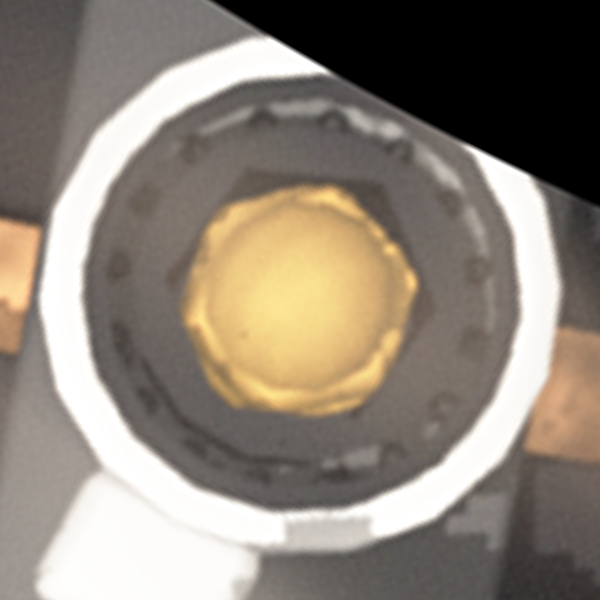

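View pics/z25.png

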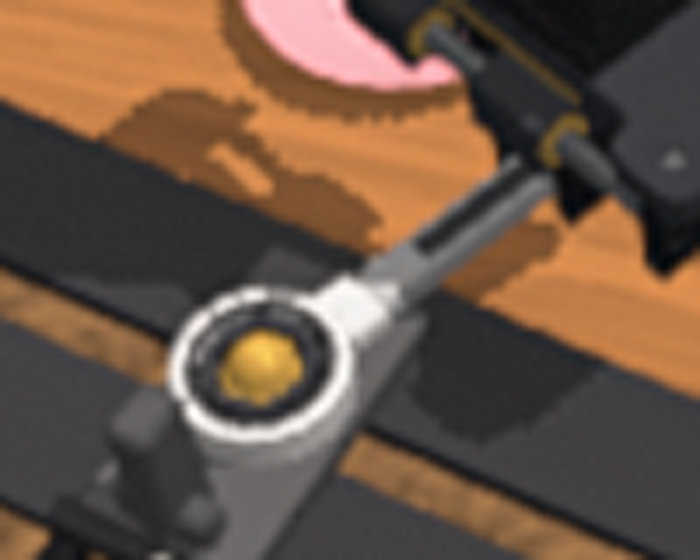

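Run:
```python
from h import *
for fn in ['s16','t16','s25','t25']:
    S=load(fn); v,u=np.mgrid[:420,:560]; K=S['intrinsics'];d=S['depth']
    P=np.stack([(u-K[0,2])/K[0,0]*d,(v-K[1,2])/K[1,1]*d,d],-1).reshape(-1,3)
    P=(P-S['t'])@S['R']; g=S['pixels'].reshape(-1,3).astype(int)
    q=P-[.606,-.0776,0]; r=np.hypot(q[:,0],q[:,1])
    m=(r>.018)&(r<.025)&(P[:,2]>.082)&(P[:,2]<.11)&(g.min(1)>130)
    print(fn,m.sum(),np.median(P[m,2]),np.percentile(P[m,2],[10,90]))
    if m.sum()>10:
        A=np.c_[q[m][:,:2],np.ones(m.sum())]; print(' plane',np.linalg.lstsq(A,P[m,2],rcond=None)[0])
    f=(abs(q[:,0])<.04)&(r>.03)&(r<.04)&(P[:,2]>.074)&(P[:,2]<.086); print('  foot',np.median(P[f,2]),f.sum())
```

```text
s16 144 0.09413573703749076 [0.0914 0.0958]
 plane [-0.0243 -0.0396  0.0937]
  foot 0.08013132607731244 179
  return _methods._mean(a, axis=axis, dtype=dtype,
  ret = ret.dtype.type(ret / rcount)
Traceback (most recent call last):
IndexError: index -1 is out of bounds for axis 0 with size 0
```

View pics/w25.png

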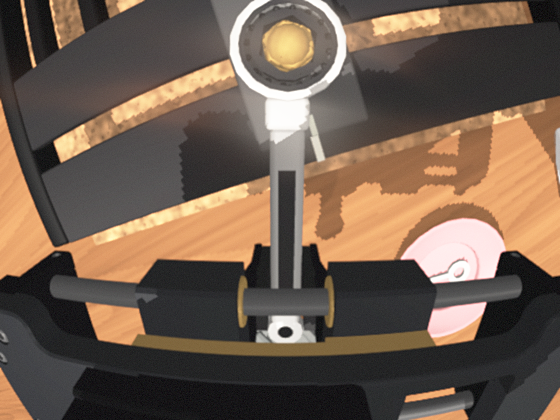

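```bash
cat > ringz.py <<'E'
from h import *
import sys
for fn in sys.argv[1:]:
    S=load(fn); v,u=np.mgrid[:420,:560]; K=S['intrinsics'];d=S['depth']
    P=np.stack([(u-K[0,2])/K[0,0]*d,(v-K[1,2])/K[1,1]*d,d],-1).reshape(-1,3)
    P=(P-S['t'])@S['R']; g=S['pixels'].reshape(-1,3).astype(int)
    q=P-[.606,-.0776,0]; r=np.hypot(q[:,0],q[:,1])
    m=(r>.018)&(r<.025)&(P[:,2]>.082)&(P[:,2]<.11)&(g.min(1)>130)
    if m.sum()>10:
        A=np.c_[q[m][:,:2],np.ones(m.sum())]; print(fn,m.sum(),np.median(P[m,2]),' plane',np.linalg.lstsq(A,P[m,2],rcond=None)[0])
E
python3 ringz.py s16 s25
python3 - <<'E'
from h import *
im=load('w16'); ortho(im,.606,-.0776,.09,.02,500,'o16c')
im=load('w25'); ortho(im,.606,-.0776,.09,.02,500,'o25c')
a=cv2.imread('pics/o16c.png');b=cv2.imread('pics/o25c.png'); cv2.imwrite('pics/cmp.png',cv2.resize(np.hstack([a,b]),(800,400)))
E
```

```text
s16 144 0.09413573703749076  plane [-0.0243 -0.0396  0.0937]
s25 123 0.09484385483215237  plane [ 0.0184 -0.0039  0.0947]
```

View pics/cmp.png

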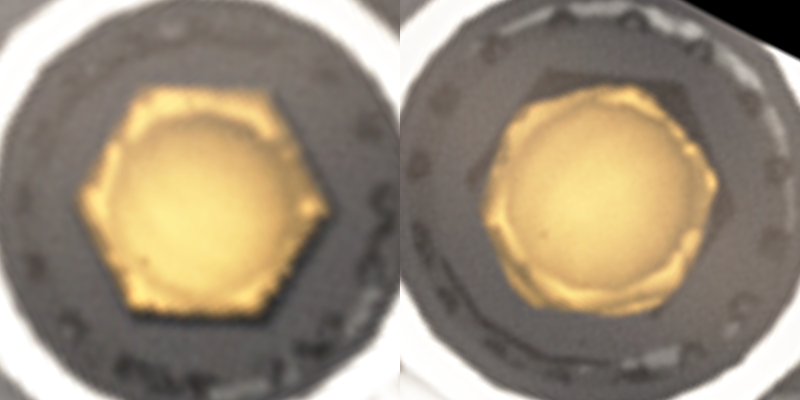

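```bash
cat > wz.py <<'E'
from h import *
import sys
for fn in sys.argv[1:]:
    im=load(fn); d=im['depth']; out=[]
    for a in np.radians(np.arange(0,360,15)):
        for rr in (.0215,.0225,.0235):
            X=np.array([.606+rr*np.cos(a),-.0776+rr*np.sin(a),.094]); uv=fproj(im,X)[0]; u,v=np.round(uv).astype(int)
            if 0<=u<560 and 0<=v<420 and d[v,u]>0 and im['pixels'][v,u].min()>130:
                K=im['intrinsics'];x=(u-K[0,2])/K[0,0];y=(v-K[1,2])/K[0,0];th=np.hypot(x,y)
                ray=np.array([np.tan(th)*x/th,np.tan(th)*y/th,1])*d[v,u]
                out.append((im['R'].T@(ray-im['t'])))
    out=np.array(out)
    if len(out)>5:
        A=np.c_[out[:,:2]-[.606,-.0776],np.ones(len(out))]; print(fn,len(out),np.median(out[:,2]),np.linalg.lstsq(A,out[:,2],rcond=None)[0])
E
python3 wz.py w15 w16 w18 w19 w20 w21 w22 w23 w24 w25
```

```text
w15 69 0.09396050402872685 [0.0033 0.0013 0.0939]
w16 72 0.09395191670744774 [-0.0074  0.0027  0.0939]
w18 61 0.09440710526095278 [ 0.0096 -0.0174  0.0944]
w19 62 0.09484346084410676 [0.0269 0.0024 0.0949]
w20 60 0.09435572671110062 [0.0282 0.0535 0.0949]
w21 64 0.09421170173050782 [0.0064 0.0022 0.0943]
w22 62 0.0942422714864554 [ 0.0079 -0.0166  0.0942]
w23 59 0.09434172788009387 [ 0.0068 -0.0054  0.0944]
w24 56 0.09459413335790258 [ 0.0151 -0.0155  0.0946]
w25 61 0.09444215231643344 [ 0.02   -0.0096  0.0945]
```

Run:
```python
from h import *
rows=[]
for fn in ['w19','w20','w21','w22','w23','w24']:
    o=ortho(load(fn),.606,-.0776,.092,.017,300,'tmp'); o=cv2.convertScaleAbs(o,alpha=1.3,beta=10); cv2.putText(o,fn,(5,20),0,.6,(255,255,255)); rows.append(cv2.resize(o,(266,266)))
cv2.imwrite('pics/cmp2.png',np.vstack([np.hstack(rows[:3]),np.hstack(rows[3:])]))
```

```text
(no output)
```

View pics/cmp2.png

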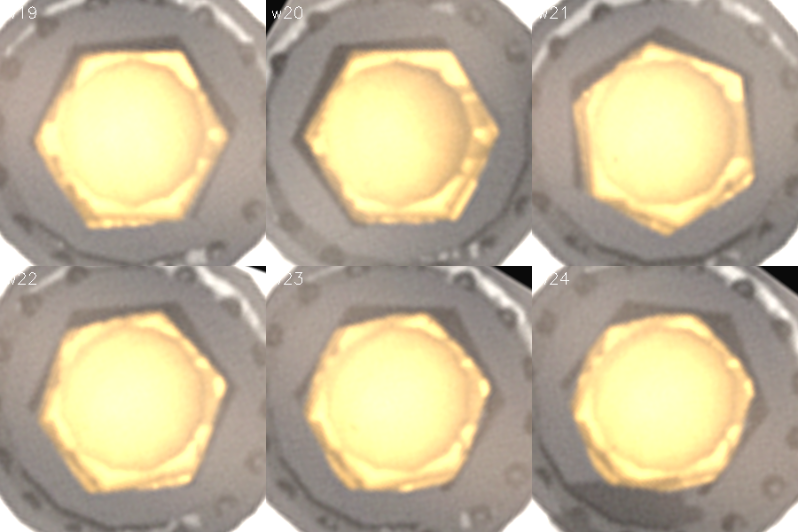

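Call:
play_rows(targets="0.05 1.1 0 0.002 0.004 -0.1 -1;0.05 1.1 0 0 0 -0.1 -1;0 0 0 0 0 0 -1")

```text
time: 30.6
position: [0.5004, -0.0427, 0.2563]
tool_rot: [-3.107, 0.451, 0.006]
ft_force: [-1.3, -1.1, 0.6]
grip_width: 0.186
```

```bash
python3 a.py;  python3 -c "
from h import *
im=snap('wrist','w26')
ortho(im,.606,-.0776,.092,.017,500,'o26')
"; python3 wz.py w26
```

```text
t 30.60 bearing -18.4 yaw -16.5 r 0.1119 gz 0.0923 tilt(x,y turn needed) -0.001 0.004 Flocal [-0.9325  1.4332 -0.6242] Fz-torque [-0.4524  0.4049 -0.2035] g 0.186 j7 -1.88
w26 60 0.09444915992771619 [ 0.0257 -0.0093  0.0945]
```

View pics/o26.png

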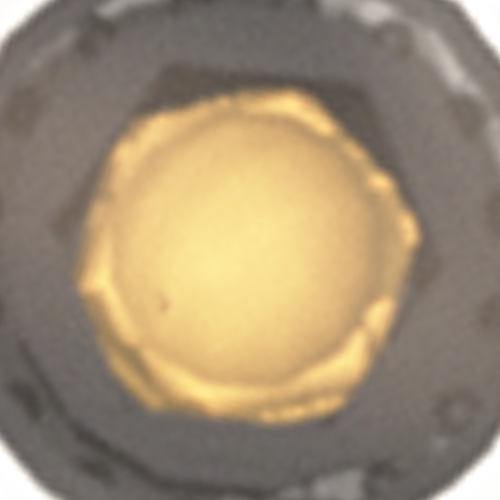

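Call:
play_rows(targets="0 0 0 0 0 0 0;0 0 0 0 0 0 0;0 0 0 0 0 0 0;0 0 0 0 0 0 0;0 0 -3 0 0 0 0;0 0 -4 0 0 0 0;0 0 0 0 0 0 0")

```text
time: 31.52
position: [0.5019, -0.0394, 0.3278]
tool_rot: [-3.104, 0.449, 0.004]
ft_force: [0.5, -0.4, -0.2]
grip_width: 0.501
```

```bash
python3 a.py;  python3 -c "
from h import *
im=snap('wrist','w27');snap('scene','s27');snap('top','t27')
ortho(im,.606,-.0776,.092,.017,500,'o27')
"; python3 wz.py w27; python3 ringz.py s27
```

```text
t 31.52 bearing -20.5 yaw -16.5 r 0.1115 gz 0.1638 tilt(x,y turn needed) -0.005 0.003 Flocal [0.5856 0.2467 0.2231] Fz-torque [0.0536 0.0195 0.0069] g 0.501 j7 -1.86
w27 72 0.09462976871897863 [ 0.0135 -0.0073  0.0945]
s27 124 0.09468949451657532  plane [0.0023 0.0042 0.0946]
```

View pics/o27.png

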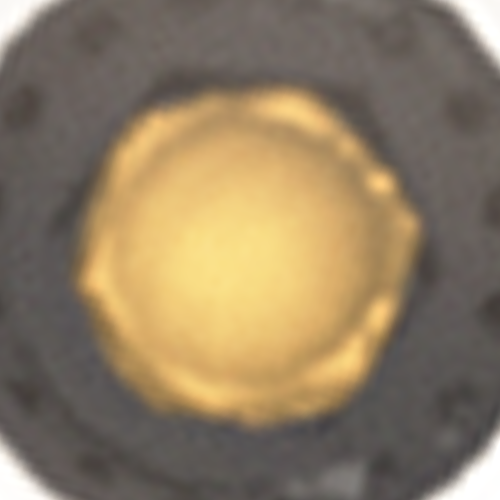

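View pics/w27.png

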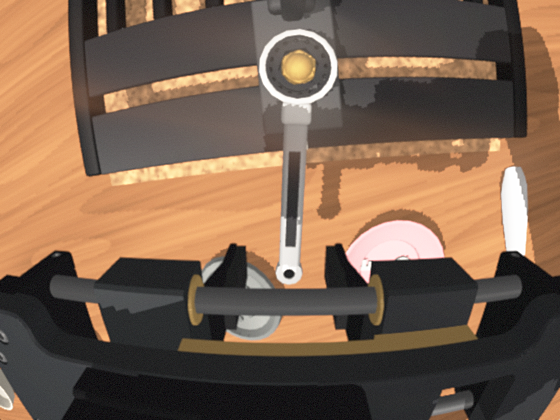

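Call:
play_rows(targets="-4 -1 -4 0 0 0 0;-4 -3 -4 0 0 0 0;-2 -5 -4 0 0 0 0;0 -5 -2 0 0 0 0;0 -5 0 0 0 0 0;0 -5 0 0 0 0 0;0 0 0 0 0 0 0;0 0 0 0 0 0 0")

```text
time: 32.67
position: [0.473, 0.2197, 0.4561]
tool_rot: [-3.103, 0.457, 0.047]
ft_force: [-0.1, -0.5, -0.0]
grip_width: 0.499
```

```bash
python3 -c "
from h import *
to(.5,.1,.4,0)
im=snap('wrist','w28');S=snap('scene','s28');T=snap('top','t28')
b=S['pixels'][190:290,140:280]
cv2.imwrite('pics/z28.png',cv2.resize(b,None,fx=5.5,fy=5.5,interpolation=cv2.INTER_CUBIC))
cv2.imwrite('pics/z28t.png',cv2.resize(T['pixels'][110:200,290:390],None,fx=6,fy=6,interpolation=cv2.INTER_CUBIC))
"; python3 ringz.py s28 t28; python3 m2.py t28 | grep 0.08
```

```text
t 32.67 pos [0.473  0.2197 0.4561] yaw -16.75 shift_cm [ 6.2008 10.6865  5.4165] turn [-0.0047  0.0304 -0.2924] F [-0.1103 -0.4979 -0.0201] g 0.499
s28 109 0.09470007803986133  plane [-0.006  -0.0209  0.0947]
t28 42 0.09403038251032661  plane [ 0.0114 -0.0153  0.094 ]
t28 2 351.0 145.5 0.08 [ 0.6043 -0.1009  0.08  ] grate 0.61261655728847 0.009801567911881276
t28 1 350.0 148.0 0.08 [ 0.5983 -0.0986  0.08  ] grate 0.6063071473023791 0.011046170099162311
```

View pics/z28.png

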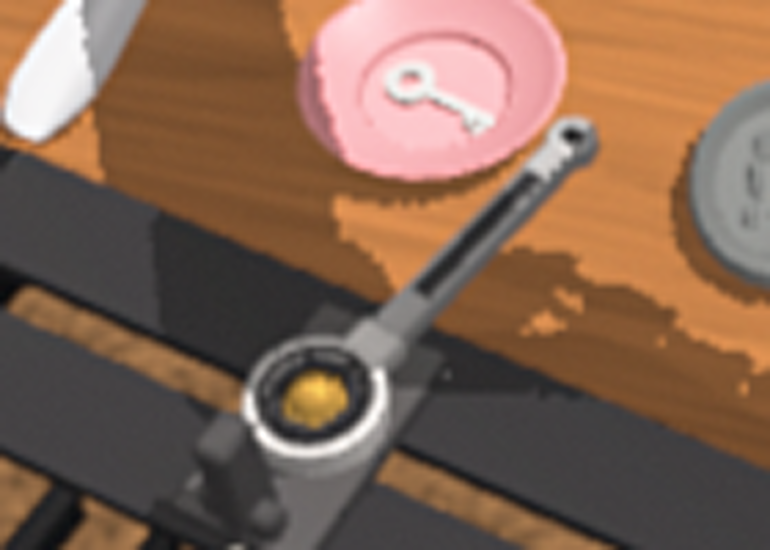

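View pics/z28t.png

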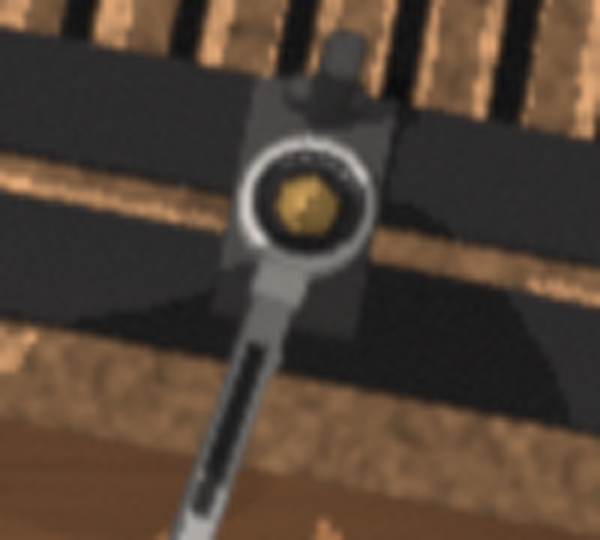

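View pics/t28.png

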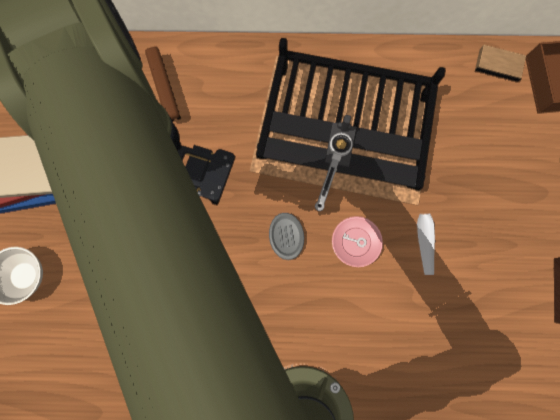

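View pics/s28.png

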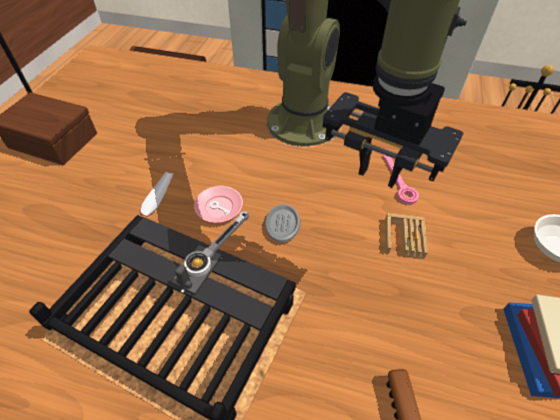

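```bash
python3 -c "
from h import *
r=[]
for f in ['w9','w16','w25','w26']:
    o=ortho(load(f),.557,-.068,.075,.025,400,'tmp'); o=cv2.convertScaleAbs(o,alpha=1.3,beta=10); cv2.putText(o,f,(5,20),0,.6,(255,255,255)); r.append(o)
cv2.imwrite('pics/cmp3.png',cv2.resize(np.vstack([np.hstack(r[:2]),np.hstack(r[2:])]),(600,600)))
"
python3 - <<'E'
import sys; sys.path.insert(0,'.')
import os; os.chdir('.')
from h import *
# patch shift of dog+rear foot between t8 and t28
a=load('t8')['pixels'];b=load('t28')['pixels']
for (u0,u1,v0,v1) in [(325,352,112,132)]:
    A=cv2.cvtColor(a[v0:v1,u0:u1],6).astype(np.float32);B=cv2.cvtColor(b[v0:v1,u0:u1],6).astype(np.float32)
    print(cv2.phaseCorrelate(A,B,cv2.createHanningWindow(A.shape[::-1],cv2.CV_32F)))
a=load('scene0')['pixels'];b=load('s28')['pixels']
for n,(u0,u1,v0,v1) in dict(saucer=(190,246,182,226),dish=(262,304,202,246),horn=(136,176,170,218),badges=(402,430,212,258)).items():
    A=cv2.cvtColor(a[v0:v1,u0:u1],6).astype(np.float32);B=cv2.cvtColor(b[v0:v1,u0:u1],6).astype(np.float32)
    print(n,cv2.phaseCorrelate(A,B,cv2.createHanningWindow(A.shape[::-1],cv2.CV_32F)),abs(A-B).mean())
E
```

```text
((0.4949197411470294, 0.021971070885886235), 0.9397209419144524)
saucer ((-0.026373628526943804, 0.3622064136051577), 0.7626586612948665) 20.230925
dish ((0.5736633466211707, 0.5798536499931117), 0.9919922454268844) 15.136905
horn ((-0.14958438857878065, 0.17337110534440114), 0.7140153865019481) 13.693203
badges ((-0.009557527314168368, 0.04320866660324896), 0.995227136876848) 14.909938
```

View pics/cmp3.png

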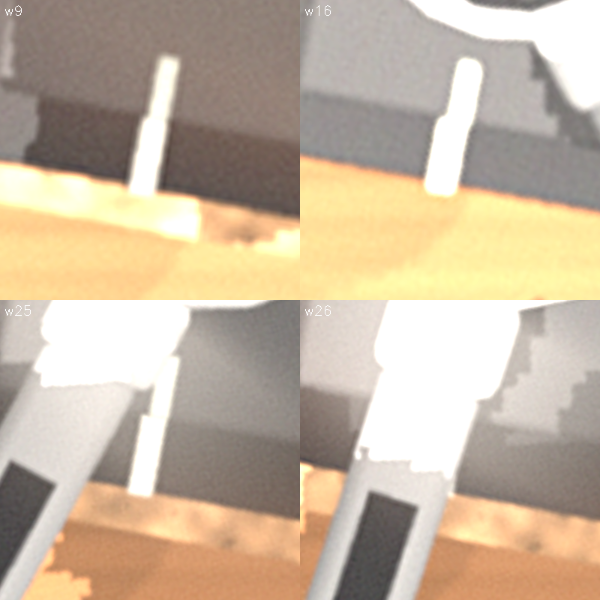

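Run:
```python
from h import *
a=np.radians(-10.5); ex=np.array([np.cos(a),np.sin(a)]); ey=np.array([-np.sin(a),np.cos(a)])
O=np.array([.562,-.069])
def prof(im,s,z,wid=.008):
    # along ex offset s, sample along ey; return centroid of brightness
    t=np.linspace(-wid,wid,161); P=np.array([np.r_[O+ex*s+ey*k,z] for k in t]); uv=fproj(im,P).astype(np.float32)
    g=cv2.remap(cv2.cvtColor(im['pixels'],6),uv[None,:,0],uv[None,:,1],cv2.INTER_LINEAR)[0].astype(float)
    th=(g.max()+np.median(g))/2; m=g>th
    return (t[m].mean()*1000,m.sum()*.1,g.max())
for f in ['w9','w16','w25']:
    im=load(f); print(f,'cam',-im['R'].T@im['t'])
    print(' foot',[tuple(np.round(prof(im,s,.08),2)) for s in np.arange(-.003,.008,.002)])
    print(' chalk',[tuple(np.round(prof(im,s,.07),2)) for s in np.arange(-.018,-.004,.002)])
T0=load('top0')['pixels'];T1=load('t28')['pixels']
for n,(u0,u1,v0,v1) in dict(saucer=(325,390,210,272),dish=(264,312,208,264),horn=(412,440,208,280),grate=(262,290,40,160)).items():
    A=cv2.cvtColor(T0[v0:v1,u0:u1],6).astype(np.float32);B=cv2.cvtColor(T1[v0:v1,u0:u1],6).astype(np.float32)
    print(n,cv2.phaseCorrelate(A,B,cv2.createHanningWindow(A.shape[::-1],cv2.CV_32F)),abs(A-B).mean())
```

```text
w9 cam [ 0.5987 -0.0695  0.3011]
 foot [(np.float64(0.25), np.float64(4.2), np.float64(228.0)), (np.float64(0.3), np.float64(4.1), np.float64(227.0)), (np.float64(0.1), np.float64(3.5), np.float64(203.0)), (np.float64(-0.15), np.float64(3.2), np.float64(208.0)), (np.float64(-0.25), np.float64(3.2), np.float64(206.0)), (np.float64(-0.2), np.float64(3.3), np.float64(205.0))]
 chalk [(np.float64(-5.8), np.float64(4.5), np.float64(245.0)), (np.float64(-6.35), np.float64(3.4), np.float64(239.0)), (np.float64(-7.0), np.float64(2.1), np.float64(234.0)), (np.float64(0.05), np.float64(4.4), np.float64(228.0)), (np.float64(0.05), np.float64(4.4), np.float64(229.0)), (np.float64(0.05), np.float64(4.4), np.float64(228.0)), (np.float64(0.0), np.float64(4.3), np.float64(229.0))]
w16 cam [ 0.6361 -0.0624  0.3061]
 foot [(np.float64(0.9), np.float64(5.1), np.float64(255.0)), (np.float64(0.85), np.float64(5.2), np.float64(255.0)), (np.float64(0.6), np.float64(5.1), np.float64(255.0)), (np.float64(-0.2), np.float64(4.1), np.float64(255.0)), (np.float64(-0.2), np.float64(4.1), np.float64(255.0)), (np.f
[... 852 characters left out ...]
 np.float64(5.5), np.float64(176.0)), (np.float64(-6.15), np.float64(3.7), np.float64(168.0)), (np.float64(-2.32), np.float64(4.8), np.float64(171.0)), (np.float64(0.05), np.float64(4.2), np.float64(223.0)), (np.float64(0.05), np.float64(4.2), np.float64(223.0)), (np.float64(0.0), np.float64(4.3), np.float64(222.0)), (np.float64(0.05), np.float64(4.0), np.float64(225.0))]
saucer ((0.1394537597223504, -0.1250948970279282), 0.7030500711666213) 28.404963
dish ((-0.05643697688050864, -0.038803949760207956), 0.9886860973305173) 23.721725
horn ((0.5031964208355522, 0.06592108608336389), 0.5200238404450593) 30.524305
grate ((0.041172344897562496, -0.06513966148754236), 0.9746321148342556) 14.780655
```

Run:
```python
from h import *
a=np.radians(-10.5); ex=np.array([np.cos(a),np.sin(a)]); ey=np.array([-np.sin(a),np.cos(a)])
O=np.array([.562,-.069]); 
for f in ['w16','w20','w23','w25']:
    im=load(f)
    for s in (.001,.003,.005):
        t=np.linspace(-.006,.006,25); P=np.array([np.r_[O+ex*s+ey*k,.08] for k in t]); uv=fproj(im,P).astype(np.float32)
        g=cv2.remap(cv2.cvtColor(im['pixels'],6),uv[None,:,0],uv[None,:,1],cv2.INTER_LINEAR)[0]
        print(f,s,g.tolist())
```

```text
w16 0.001 [102, 102, 103, 103, 104, 102, 106, 129, 178, 232, 254, 255, 255, 255, 255, 255, 250, 250, 203, 147, 107, 102, 99, 100, 102]
w16 0.003 [133, 132, 132, 132, 130, 130, 137, 164, 219, 253, 255, 255, 255, 255, 255, 235, 181, 140, 126, 128, 132, 131, 132, 132, 133]
w16 0.005 [134, 133, 135, 135, 132, 130, 135, 165, 224, 250, 255, 255, 255, 255, 253, 227, 172, 134, 128, 130, 132, 134, 134, 133, 133]
w20 0.001 [120, 121, 121, 116, 139, 211, 250, 242, 237, 253, 255, 255, 255, 255, 254, 191, 117, 96, 98, 96, 94, 93, 95, 92, 95]
w20 0.003 [153, 151, 149, 150, 149, 150, 146, 145, 194, 244, 255, 255, 255, 255, 255, 238, 172, 139, 146, 147, 145, 146, 145, 146, 147]
w20 0.005 [149, 150, 152, 150, 149, 147, 145, 146, 190, 246, 255, 255, 255, 255, 255, 241, 162, 141, 143, 144, 145, 144, 145, 146, 147]
w23 0.001 [93, 94, 95, 97, 97, 95, 95, 96, 104, 147, 192, 200, 198, 190, 183, 171, 146, 127, 109, 101, 104, 104, 103, 103, 105]
w23 0.003 [107, 107, 110, 110, 110, 109, 109, 111, 129, 170, 202, 207, 206, 207, 197, 163, 124, 113, 114, 115, 116, 117, 117, 118, 131]
w23 0.005 [109, 108, 109, 111, 112, 109, 111, 110, 122, 173, 203, 208, 206, 208, 196, 159, 124, 115, 114, 127, 139, 148, 151, 151, 156]
w25 0.001 [106, 107, 109, 109, 108, 111, 110, 111, 117, 156, 198, 198, 199, 202, 197, 175, 165, 151, 124, 114, 116, 116, 122, 148, 165]
w25 0.003 [119, 119, 120, 120, 120, 122, 122, 121, 136, 175, 207, 211, 211, 212, 202, 170, 133, 125, 127, 128, 128, 138, 155, 169, 172]
w25 0.005 [121, 121, 121, 122, 123, 123, 123, 124, 138, 177, 208, 214, 214, 213, 201, 166, 139, 144, 155, 163, 163, 164, 169, 171, 171]
```

```bash
python3 -c "
from bench import ctrl
print(ctrl.close_job())"
```

```text
the job is handed in; nothing more can be done
None
```

I slid the stop to the chalk line and let go, then set the wrench on the nut. I swung it from its end through two clockwise strokes with one ratcheting return between them, then let go and drew the arm clear. The job was handed in at about 33 s, and no verdict was reported.

**What the last checks showed**
- **Stop:** its white line was within about 0.3 mm of the chalk line in the wrist views, both before placing the wrench and after tightening. After I let go, the handle hid the line. A coarser top-view comparison of the dog suggested about 1 mm of shift, which disagrees with the wrist views.
- **Nut:** it turned about 109° (1.9 rad). It then stopped while the push at the handle rose to about 10 N (about 1.2 N m against 0.25 N m of drag), so I take it to be tight against its end.
- **Wrench:** it is down on the nut, with the top of the ring at 94.0 to 94.7 mm against 94.0 nominal. The tilt is about 1° or less.
- **Other objects:** the badges, saucer, key, soap dish and shoehorn look unmoved. The image comparison for the saucer and shoehorn was blurred by the arm's shadow.

**What did not go cleanly:** I pushed a little too far at the end. The ring's hexagon now sits about 15° clockwise of the nut's, more than its stated play allows. I left it there because the ring stayed down and did not move after I let go.

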